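Change over the countertop oven

ROBOT

A 6-joint arm with a two-finger parallel gripper is mounted at the origin on the work surface. World frame = base frame: x ahead of the robot, y to its left, z up, the work surface at z = 0. Lengths are in m, angles in rad, forces in N, time in s.
With the tool pointing down it reaches from about 0.425 to 0.95 m from the base axis. Payload 3.5 kg.
Tool frame: the origin (TCP) lies between the finger pads; the fingertips stand 19 mm ahead of it and the grasp point (between the pads) is the TCP (ctrl.nose_length is the distance from the TCP to the fingertips, in m); z points along the fingers, y is the line along which they close (so a half turn about z gives the same grasp; the last joint's range is limited). The gripper opens to 85 mm and grips with 20 to 120 N. Pads are 22 mm wide; open, the fingers measure 114 mm over their backs; the gripper's body (76 mm by 85 mm) begins 54 mm behind the grasp point. The pads swing forward as they close: fully open they stand 13 mm farther back than shut.
Start: joints at [-1.353, 0.286, 1.577, -0, 1.279, -0.15], TCP at [0.243, -0.63, 0.25] pointing down, gripper open.
Joint ranges: [-2.77, 2.77], [-0.9, 2.22], [0.21, 2.48], [-1.53, 4.67], [0.24, 2.81], [-2.84, 2.84]. Speed limits (rad/s): [2.79, 2.79, 3.14, 3.14, 3.14, 3.14].

INTERFACE

Orientations are given as a unit quaternion [x, y, z, w].
In Python, from plant import ctrl gives the robot as it stands.
- The arm moves only by the tool apply_moves, never from a script. Its argument "series" is a list of rows, each a list of 6 numbers: the shift along the world's x, y, z scaled (see below), then the turn, a rotation vector about the world's x, y, z scaled (see below). A call has 1 to 20 rows; each row is the pose to reach, as a shift and turn from the pose commanded when the call began; what a row does not reach only later rows make up. The controller multiplies each number of a shift by 0.8 m and each number of a turn by 45 degrees. A row lasts 1/8 s, in which the tool goes at most 62.5 mm and 10.7 degrees, less where a joint would pass 70% of its speed; a pose out of reach is approached as far as the arm can. A call with a number of a shift or a turn outside -1 to 1 is refused whole. A call with a gripper value outside its range is refused whole. "jaw" is the opening, from 0 (shut) to 1 (fully open), set as the call begins (left out, the last holds). The fingers move at their own pace and stop on an object; "squeeze" is the grip in N (left out, the last holds). Time passes only in rows, so rows that repeat a pose let the fingers close. It gives the time, the measured TCP pose, the force, the opening and the grip force at its end, in the units of the state.
- ctrl.get_state(): the state, without advancing time (a new reading comes with each control period).
- ctrl.read_camera(name): name is "scene" or "top" or "wrist"; returns the picture (480x640x3 uint8, red, green, blue); there is no depth.
- ctrl.get_calibration(name): a dict with "fx", "fy", "cx", "cy" (pixels), "xyz" and "orientation" of the camera in the world; the wrist camera has in their place "hand_eye" (4x4, takes a point from camera to tool coordinates, whose origin is the TCP and whose axes are the flange's). Camera axes: x right, y up, looking along -z (the intrinsics and any distortion apply to the point x, -y, -z); pixel columns grow to the right and rows downward; lengths in m; the calibration is good to about 2 mm. A picture is of the moment at which its call begins: read the wrist's pose just before it. get_calibration takes no time and is no camera call.
- ctrl.sign_off(): hands the job in; it is judged then, once.
Trained networks look in the newest picture that a camera, given by its name, has taken for a name from the list of things; names that differ only in an ending like _2 or _b are one class to them, and where a whole thing is asked for, a point or a joint stands for the part that bears it (a point fixed in the world has none). Each returns a list of dicts, best first, with "p" (0 to 1); they miss things now and then, are a little off and sometimes report something else, mostly with a low value. They report only what shows in the picture. A call takes as long as a camera call. They do not tell look-alikes from the thing itself.
- ctrl.boxes_of(thing, camera): "xy" ([column, row] as shares, 0 to 1, of the picture: columns of its width, rows of its height, amid what is visible of it).
- ctrl.silhouettes(thing, camera): "pixels" (480x640 bool, what is visible of it) and "xy" ([column, row] as shares, 0 to 1, of the picture: columns of its width, rows of its height, amid what is visible of it).
The state is a dict: "time": time; "qpos": joint angles; "dq": joint speeds; "joint_efforts": joint torques, N m; "eef_pos": TCP position; "tcp_rot": TCP orientation; "contact_force": force on the tool from outside, world axes, zero at the start; "wrist_torque": the same for the moment, N m; "opening": opening from 0.0 (shut) to 1.0 (fully open); "finger_force": force on a finger pad.
Only numpy, scipy, OpenCV 4.12 (cv2) and the standard library are available. Lean on these libraries where they do the work, as an engineer would, in place of code of your own. Each camera call takes 0.05 s, during which the arm holds its last target. There are 200 camera calls.

TASK

The casserole in the countertop oven is ready. Hold the oven's control stick fully to the left for two seconds to stop the oven, pull the door down fully (the rack comes out with it), lift the casserole out onto the cork trivet, stand all the little white lidded pots upright on the rack, push the door fully shut again, and only then hold the stick fully to the right for two seconds to start the next batch; leave the oil bottle, mug and pepper mill alone.

Things in the scene. Friction and masses are not known exactly. Their poses are not given: they have to be found in the camera images.
- oven: fixed steel countertop oven, 420 mm wide, 270 deep, 285 high. Its front faces its -x; to a user facing it, +y is left and -y right; z up. Origin: on the worktop 35 mm ahead of the front face, mid-width. The cavity behind the door is 300 mm wide, centred at y = +35 mm, from z = 55 to 228 mm; the control panel is the right-hand strip, y = -115 to -210 mm.
- oven_door (a joint): bottom-hinged oven door, rad: 0 shut, 1.52 fully down (level, reaching out from the front); stays where it is left (friction about 0.55 N m). Glass panel 312 mm wide, 150 mm high above the hinge, 16 mm thick.
- door_hinge (a point): middle of the door's hinge line, 75 mm above the worktop, on the door. Its frame turns with the door: with the door shut the axes are those of the oven; the hinge axis is y.
- door_handle (a point): middle of the door's handle, a round steel bar 12 mm in diameter, 190 long, parallel to the hinge, free between two end brackets; door shut, it is 45 mm out from and 205 mm above the hinge line (37 mm out from the panel's outer face, 55 mm above its upper edge), 280 mm above the worktop; fully down, about 40 mm above the worktop, 207 mm out from the hinge and not under the panel.
- rack: wire rack in the oven, 200 mm deep (x), 288 wide (y), with a rim 10 mm high, 4 thick all round. Origin: centre of its bearing surface, 135 mm above the worktop; axes as the oven's. Hooked to the door, it slides out by 75 mm per rad of door angle; door down, it is 114 mm out: its front edge is 107 mm ahead of the oven's front face and its rear 93 mm still in the cavity.
- stick_side (a joint): four-way control stick on the oven's panel, sideways tilt, rad: 0 upright to the panel (spring-centred), positive to the user's left (stop), negative to the right (start), stops at -0.42 and +0.42; about 2 N at the knob holds it at the stop.
- stick_updown (a joint): the same stick's up and down tilt, rad: 0 centred (sprung alike), positive up, stops at -0.42 and +0.42.
- stick_knob (a point): centre of the stick's black ball knob, 26 mm in diameter, on a 9 mm rod. The stick stands straight out of the panel: at rest the knob's centre is 62 mm ahead of the oven's front face and about 203 mm above the worktop (it sags a trifle), and the pivot 60 mm behind it, at the panel.
- casserole: oval lidded terracotta casserole, 156 mm long (its x; 186 mm over its small ears), 104 mm wide, 60 mm to the top of the fixed lid, on it a round knob 28 mm in diameter and 22 mm high (82 mm in all), 0.6 to 0.95 kg. Origin: centre of its underside, z up. Starts on the rack inside the shut oven, its length along the rack's width.
- cocotte1: lidded white stoneware mini pot (cocotte), round, 80 mm in diameter, 53 mm to the top of the fixed lid, on it a round knob 26 mm in diameter and 22 mm high (75 mm in all), 0.2 to 0.5 kg. Origin: centre of its underside, z up. Two or three of the three are present. Starts on the worktop.
- cocotte2: lidded white stoneware mini pot (cocotte), round, 80 mm in diameter, 53 mm to the top of the fixed lid, on it a round knob 26 mm in diameter and 22 mm high (75 mm in all), 0.2 to 0.5 kg. Origin: centre of its underside, z up. Two or three of the three are present. Starts on the worktop.
- cocotte3: lidded white stoneware mini pot (cocotte), round, 80 mm in diameter, 53 mm to the top of the fixed lid, on it a round knob 26 mm in diameter and 22 mm high (75 mm in all), 0.2 to 0.5 kg. Origin: centre of its underside, z up. Two or three of the three are present. Starts on the worktop.
- trivet: fixed cork trivet, a disc 170 mm in diameter and 10 mm thick on the worktop. Origin: centre of its underside.
- oil_bottle: green glass oil bottle, 64 mm in diameter, 220 mm high, to be left alone. Origin: centre of its underside.
- mug: blue mug, 80 mm in diameter, 90 mm high, to be left alone. Origin: centre of its underside.
- pepper_mill: dark wooden pepper mill, 54 mm in diameter, 120 mm high, to be left alone. Origin: centre of its underside.
Not all that is in view belongs to the job. Leave any pink or yellow look-alike of the cocotte3 alone. What is shaped like the cocotte2 but orange is not meant.

How it is judged:
By the outcome, as a careful person would: the job done as asked, in the order asked, and still so for the second after the job is handed in, with the robot touching nothing.
Of cocotte1, cocotte2, cocotte3 only 2 to 3 are there at a start; the rules pass over those that are not, and their reading is None.
At some moment in a run one of cocotte1, cocotte2, cocotte3 may be knocked a few centimetres aside while the robot is not near it.
Once in a run the grip may slacken for a moment while it holds something.
It also fails if it takes over 210 s, if anything falls off the work surface, if the arm or the gripper's body presses on something with over 40 N, if the wrist force passes 120 N, or if a joint passes its speed limit or range.

## Working session

There is one attempt and no reset: what is moved stays moved. The work goes in short steps, Python scripts to look and compute and a tool call to move; the robot and the scene stay as the last step left them, time stands still between calls to the robot, and variables do not carry over. Pictures are saved under pics/ and viewed, at most 14 in all, crops included, and the job is handed in when it is done.

Besides the shell and the picture viewer there is one more tool, called after "Call:" as a command line: name --pt "numbers of a row" for each row, then --argument value for the rest. apply_moves: Moves the arm, as the interface text tells. Shifts and turns lie within -1 to 1; 1 stands for 0.8 m of shift or 45 degrees of turn. Its arguments: {"type":"object","properties":{"series":{"type":"array"},"jaw":{"type":"number"},"squeeze":{"type":"number"}},"required":["series"]}

```bash
ls; mkdir -p pics
cat > h.py <<'E'
import numpy as np, cv2
from plant import ctrl
from scipy.spatial.transform import Rotation as R
def cam(name):
    c=ctrl.get_calibration(name)
    K=np.array([[c['fx'],0,c['cx']],[0,c['fy'],c['cy']],[0,0,1.]])
    if 'xyz' in c: T=np.eye(4);T[:3,:3]=R.from_quat(c['orientation']).as_matrix();T[:3,3]=c['xyz']
    else:
        s=ctrl.get_state();W=np.eye(4);W[:3,:3]=R.from_quat(s['tcp_rot']).as_matrix();W[:3,3]=s['eef_pos'];T=W@np.array(c['hand_eye'])
    d=c.get('distortion',c.get('dist'))
    return K,T,(None if d is None else np.array(d,float))
def ray(C,uv):
    K,T,d=C
    p=cv2.undistortPoints(np.array([[uv]],float),K,d)[0,0]
    v=T[:3,:3]@np.array([p[0],-p[1],-1.]);return T[:3,3],v
def onz(C,uv,z):
    o,v=ray(C,uv);return o+v*(z-o[2])/v[2]
def proj(C,P):
    K,T,d=C
    P=np.atleast_2d(P);q=(P-T[:3,3])@T[:3,:3];q=q*[1,-1,-1]
    return cv2.projectPoints(q,np.zeros(3),np.zeros(3),K,d)[0][:,0]
def save(img,f): cv2.imwrite('pics/'+f,img[:,:,::-1])
E
python3 - <<'E'
from h import *
for n in ('scene','top','wrist'):
    print(n,ctrl.get_calibration(n))
a=ctrl.read_camera('scene');b=ctrl.read_camera('top')
save(a,'s0.png');save(b,'t0.png')
for n in ['oven','stick_knob','door_handle','cocotte1','casserole','trivet','oil_bottle','mug','pepper_mill']:
    for c in('scene','top'):
        print(n,c,[(np.round(np.array(d['xy'])*[640,480]),round(d['p'],2)) for d in ctrl.boxes_of(n,c)])
print(ctrl.get_state())
E
```

```text
pics
scene {'fx': 566.6695396635522, 'fy': 566.6695396635522, 'cx': 325.4988413887807, 'cy': 244.67514461140183, 'xyz': array([0.97570771, 0.89996887, 1.05425109]), 'orientation': array([0.09888894, 0.38945803, 0.89078911, 0.21222201])}
top {'fx': 489.3035838433789, 'fy': 489.3035838433789, 'cx': 317.43013682556295, 'cy': 238.87210731199545, 'xyz': array([0.4632576 , 0.07358549, 1.31278862]), 'orientation': array([-0.02925563,  0.02383658,  0.70916051, -0.70403643])}
wrist {'fx': 430.0448692960845, 'fy': 430.0448692960845, 'cx': 316.07901757898225, 'cy': 239.6735992046801, 'hand_eye': array([[-1.04388914e-03,  9.58323595e-01,  2.85683036e-01,
         7.25949006e-02],
       [ 9.99999115e-01,  1.23602638e-03, -4.92241433e-04,
        -4.38316451e-04],
       [-8.24838348e-04,  2.85682270e-01, -9.58324037e-01,
        -1.22983113e-01],
       [ 0.00000000e+00,  0.00000000e+00,  0.00000000e+00,
         1.00000000e+00]])}
oven scene [(array([259., 164.]), 0.87), (array([253., 191.]), 0.67)]
oven top [(array([510., 241.]), 0.89), (array([441., 212.]), 0.74)]
stick_knob scene [(array([33
[... 1092 characters left out ...]
time': 1.0, 'qpos': array([-1.35298647e+00,  2.86283152e-01,  1.57669747e+00, -1.21367373e-05,
        1.27861349e+00, -1.49989422e-01]), 'dq': array([-0.00063878,  0.00127362,  0.0002191 ,  0.00077393, -0.00015401,
        0.00147346]), 'joint_efforts': array([-7.54760968e-04, -4.05977690e+01, -2.92946666e+01, -2.16337085e-04,
        5.55472434e-04,  3.32908613e-06]), 'eef_pos': array([ 0.24273302, -0.62982813,  0.25033748]), 'tcp_rot': array([ 9.83137743e-01,  1.82866557e-01, -5.83259742e-06, -5.32983441e-07]), 'contact_force': array([-0.31079033, -0.15937186, -0.01936339]), 'wrist_torque': array([-0.01226265, -0.00264875, -0.04936047]), 'finger_force': 0.0, 'opening': 0.9983982522994562}
```

View pics/s0.png

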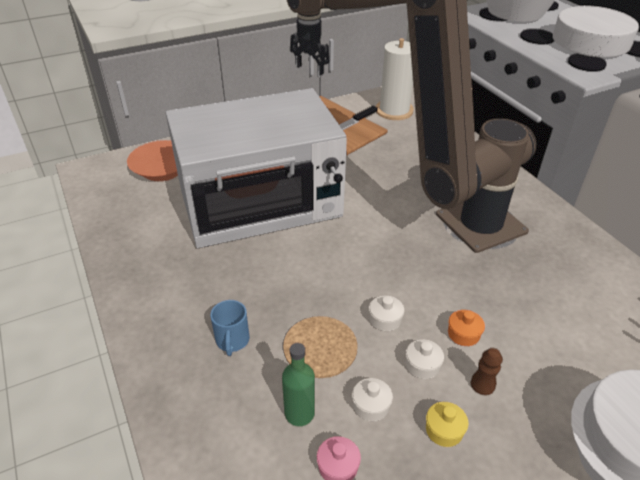

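View pics/t0.png

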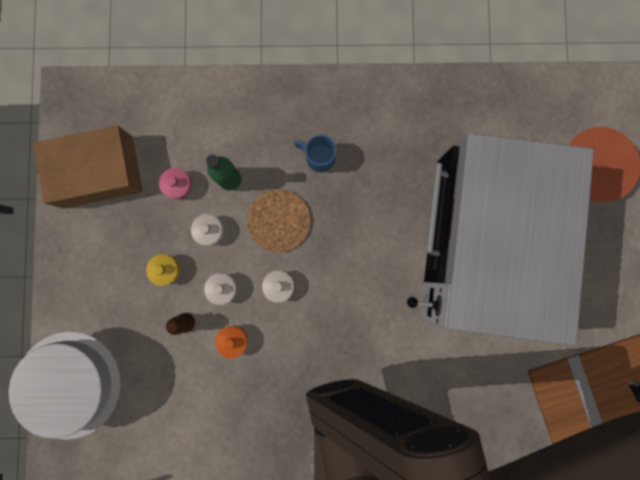

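The oven stands right of the robot, facing about world +y. Three white cocottes are visible in top at (206,230), (221,287) and (278,289). The orange (231,342), yellow (162,270) and pink (175,183) ones are look-alikes.

```bash
cat > m1.py <<'E'
from h import *
from scipy.optimize import minimize
ctrl.read_camera('scene');ctrl.read_camera('top')
Cs={n:cam(n) for n in('scene','top')}
M={n:max(ctrl.silhouettes('oven',n),key=lambda d:d['pixels'].sum())['pixels'] for n in Cs}
for n in M: print(n,M[n].sum(),np.argwhere(M[n]).min(0),np.argwhere(M[n]).max(0))
box=np.array([[x,y,z] for x in(.035,.305) for y in(-.21,.21) for z in(0,.285)])
def mask(p,n):
    c,s=np.cos(p[2]),np.sin(p[2]);P=box@np.array([[c,s,0],[-s,c,0],[0,0,1]])+[p[0],p[1],0]
    im=np.zeros((480,640),np.uint8);h=cv2.convexHull((proj(Cs[n],P)*16).astype(np.int32))
    cv2.fillConvexPoly(im,h,1,shift=4);return im>0
def cost(p): return -sum((mask(p,n)&M[n]).sum()/(mask(p,n)|M[n]).sum() for n in Cs)
best=None
for yaw in(-1.35,-1.5,-1.65,-1.75):
    r=minimize(cost,[.45,-.25,yaw],method='Nelder-Mead',options=dict(initial_simplex=[[.45,-.25,yaw],[.5,-.25,yaw],[.45,-.3,yaw],[.45,-.25,yaw+.1]],xatol=1e-4,fatol=1e-5))
    if best is None or r.fun<best.fun: best=r
print(best.x,best.fun)
np.save('oven.npy',best.x)
for n in Cs:
    im=ctrl.read_camera(n).copy()
    c,s=np.cos(best.x[2]),np.sin(best.x[2])
    f=lambda P:np.array(P)@np.array([[c,s,0],[-s,c,0],[0,0,1]])+[best.x[0],best.x[1],0]
    im=cv2.resize(im,None,fx=4,fy=4)
    pts=proj(Cs[n],f(list(box)+[[-.027,-.1625,.203],[-.01,-.06,.28],[-.01,.13,.28],[-.01,.035,.28]]))*4
    for q in pts: cv2.circle(im,tuple(int(v) for v in q),5,(255,0,0),2)
    o=pts.mean(0).astype(int); save(im[max(0,o[1]-380):o[1]+380,max(0,o[0]-500):o[0]+500][::1,::1],f'ov_{n}.png')
a=cv2.imread('pics/ov_scene.png');b=cv2.imread('pics/ov_top.png');r=lambda i:cv2.resize(i,(500,400));cv2.imwrite('pics/ov.png',cv2.resize(np.hstack([r(a),r(b)]),(800,320)))
cv2.imwrite('pics/ov_top8.png',cv2.resize(b,(800,600)))
for n,z in(('cocotte1',.053),('trivet',.01),('mug',.09),('pepper_mill',.06),('oil_bottle',.1)):
    for d in ctrl.silhouettes(n,'top'):
        px=np.argwhere(d['pixels']);print(n,round(d['p'],2),d['pixels'].sum(),px.mean(0).round(),onz(Cs['top'],px.mean(0)[::-1],z*.6).round(3))
E
python3 m1.py
```

```text
scene 22026 [ 88 166] [247 346]
top 30582 [133 407] [344 593]
[ 0.56701211 -0.1781456  -1.71353891] -1.9320942399514263
cocotte1 0.87 826 [288. 220.] [0.433 0.338 0.032]
cocotte1 0.85 824 [183. 175.] [0.711 0.459 0.032]
cocotte1 0.76 787 [230. 207.] [0.586 0.375 0.032]
cocotte1 0.76 878 [269. 163.] [0.483 0.489 0.032]
cocotte1 0.69 808 [286. 278.] [0.438 0.188 0.032]
cocotte1 0.59 786 [342. 231.] [0.295 0.308 0.032]
trivet 0.65 3175 [220. 279.] [0.613 0.187 0.006]
mug 0.94 1107 [152. 318.] [0.786 0.079 0.054]
mug 0.28 811 [288. 220.] [0.433 0.334 0.054]
pepper_mill 0.97 526 [323. 181.] [0.343 0.438 0.036]
oil_bottle 0.73 896 [171. 223.] [0.735 0.328 0.06 ]
```

View pics/ov_top8.png

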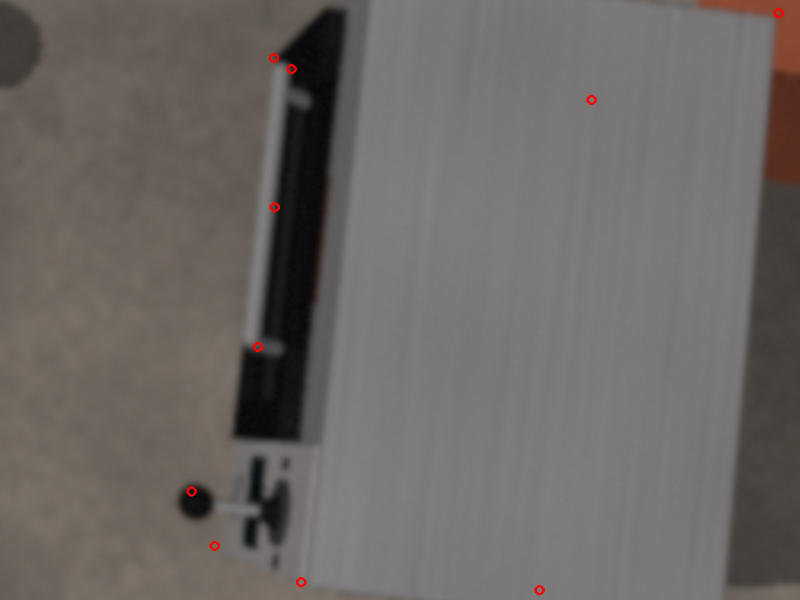

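View pics/ov_scene.png

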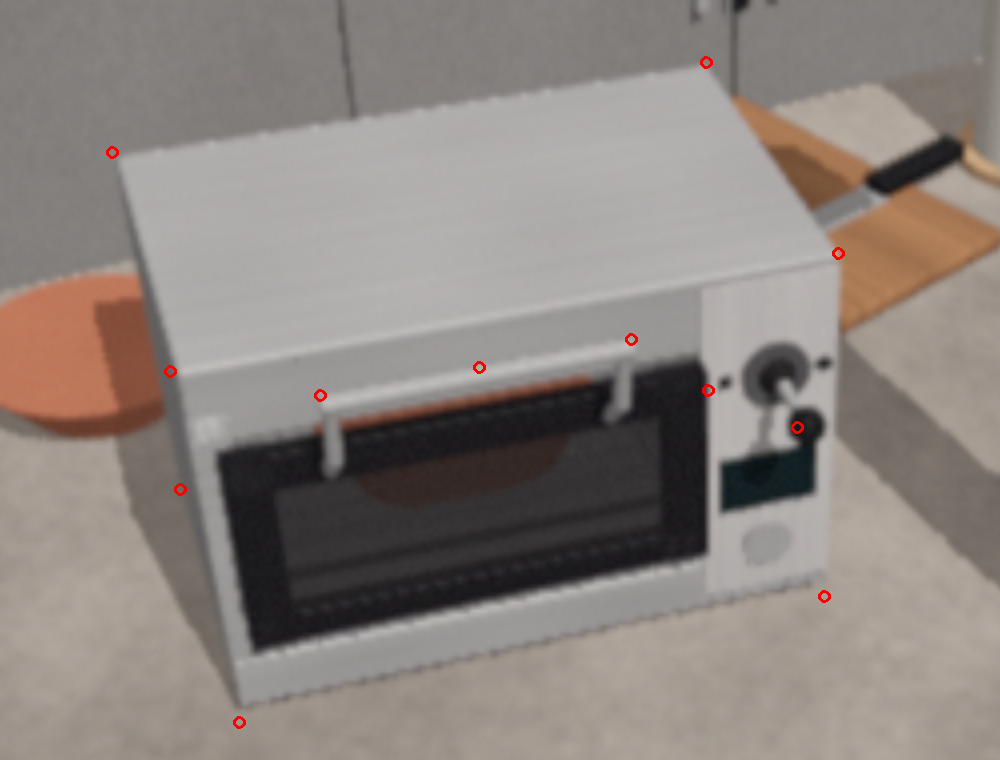

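The box fit is about 8 mm off. I'll refit the pose on corner points read from these two crops.

```bash
cat > m2.py <<'E'
from h import *
from scipy.optimize import least_squares
b=np.load('oven.npy')
Cs={n:cam(n) for n in('scene','top')}
def T(p,P):
    c,s=np.cos(p[2]),np.sin(p[2]);return np.array(P,float)@np.array([[c,s,0],[-s,c,0],[0,0,1]])+[p[0],p[1],0]
box=[[x,y,z] for x in(.035,.305) for y in(-.21,.21) for z in(0,.285)]
ex=[[-.027,-.1625,.203],[-.01,-.06,.28],[-.01,.13,.28],[-.01,.035,.28]]
off={n:(proj(Cs[n],T(b,box+ex))*4).mean(0).astype(int)-[500,380] for n in Cs}
obs=[('scene',.035,.21,.285,178,376),('scene',.035,-.21,.285,840,262),('scene',.035,.21,0,241,706),('scene',.035,-.21,0,826,582),
('scene',.305,.21,.285,118,157),('scene',.305,-.21,.285,703,70),('scene',-.01,.13,.28,320,404),('scene',-.01,-.06,.28,632,348),('scene',-.027,None,.2025,806,426),
('top',.305,.21,.285,777*1.25,14*1.267),('top',.035,-.21,.285,312*1.25,580*1.267),('top',-.01,.13,.28,281*1.25,62*1.267),('top',-.01,-.06,.28,252*1.25,345*1.267),('top',-.027,None,.2025,196*1.25,503*1.267)]
def res(p):
    r=[]
    for n,x,y,z,u,v in obs:
        q=proj(Cs[n],T(p,[[x,p[3] if y is None else y,z]]))[0]
        r.append(q-(off[n]+[u,v])/4.)
    return np.array(r).ravel()
s=least_squares(res,[*b,-.1625],loss='soft_l1',f_scale=.7)
print(s.x);print(res(s.x).reshape(-1,2).round(1));np.save('oven2.npy',s.x)
for nm,P in(('knob',[-.027,s.x[3],.203]),('handle',[-.01,.035,.28]),('hinge',[.035,.035,.075]),('rackout',[.17-.114,.035,.135])): print(nm,T(s.x,[P])[0].round(4))
E
python3 m2.py
```

```text
[ 0.56745908 -0.17588241 -1.70880952 -0.16987618]
[[-1.8 -0.5]
 [-0.4 -1.7]
 [-0.2  4.9]
 [-0.4  4. ]
 [-1.9 -0.6]
 [ 0.6 -1.6]
 [ 0.4 -1.4]
 [ 0.2 -1.7]
 [ 0.8  0.4]
 [-0.8 -1.3]
 [-4.   0.4]
 [ 1.9  2. ]
 [ 0.9  0.4]
 [-2.4 -0.6]]
knob [ 0.4029 -0.1258  0.203 ]
handle [ 0.6035 -0.1708  0.28  ]
hinge [ 0.5973 -0.2154  0.075 ]
rackout [ 0.5944 -0.2362  0.135 ]
```

Call:
apply_moves --pt "0 0 0.25 0 0 0" --pt "0 0 0.25 0 0 0" --pt "0 0 0.25 0 0 0" --pt "0 0 0.25 0 0 0" --pt "0.234 0.66 0.25 0 0 1" --pt "0.234 0.66 0.25 0 0 1" --pt "0.234 0.66 0.25 0 0 1" --pt "0.234 0.66 0.25 0 0 1" --pt "0.234 0.66 0.25 0 0 1" --pt "0.234 0.66 0.25 0 0 1" --pt "0.234 0.66 0.25 0 0 1" --pt "0.234 0.66 0.25 0 0 1" --pt "0.234 0.66 0.25 0 0 1" --pt "0.234 0.66 0.25 0 0 1" --pt "0.234 0.66 0.25 0 0 1" --pt "0.234 0.66 0.25 0 0 1" --jaw 0.45

```text
time: 3.55
eef_pos: [0.4296, -0.1031, 0.4498]
tcp_rot: [0.839, 0.544, -0.0, -0.0]
contact_force: [0.2, -0.3, -0.1]
opening: 0.452
finger_force: 0.0
```

Call:
apply_moves --pt "0 0 -0.1 0 0 0.356" --pt "0 0 -0.1 0 0 0.356" --pt "0 0 -0.1 0 0 0.356" --pt "0 0 -0.1 0 0 0.356" --pt "0 0 -0.1 0 0 0.356"

```text
time: 4.18
eef_pos: [0.4304, -0.1025, 0.3723]
tcp_rot: [0.755, 0.656, 0.001, 0.002]
contact_force: [0.3, 0.2, 0.4]
opening: 0.452
finger_force: 0.0
```

Run:
```python
from h import *
s=ctrl.get_state();print({k:np.round(s[k],3) for k in s})
C=cam('wrist');im=ctrl.read_camera('wrist');save(im,'w1.png')
o=np.load('oven2.npy');
for n in('stick_knob','door_handle'):
    for d in ctrl.silhouettes(n,'wrist'):
        px=np.argwhere(d['pixels'])[:,::-1];z={'stick_knob':.203,'door_handle':.28}[n]
        print(n,round(d['p'],2),len(px),px.mean(0).round(1),px.min(0),px.max(0),onz(C,px.mean(0),z).round(4))
```

```text
{'time': np.float64(4.175), 'qpos': array([-0.464, -0.321,  1.958, -0.   ,  1.502, -0.324]), 'dq': array([ 0.007,  0.   ,  0.006, -0.003, -0.001, -0.003]), 'joint_efforts': array([-9.8000e-02, -1.7951e+01, -3.0567e+01, -3.0000e-03, -5.0000e-03,
        4.0000e-03]), 'eef_pos': array([ 0.43 , -0.103,  0.372]), 'tcp_rot': array([0.755, 0.656, 0.001, 0.002]), 'contact_force': array([0.285, 0.241, 0.391]), 'wrist_torque': array([-0.019,  0.025, -0.027]), 'finger_force': np.float64(0.0), 'opening': np.float64(0.452)}
stick_knob 0.95 2086 [284.8 290.3] [267 245] [302 340] [ 0.4005 -0.1521  0.203 ]
stick_knob 0.62 69 [558.9 354.2] [367 351] [638 358] [ 0.6015 -0.235   0.203 ]
door_handle 0.66 24042 [503.2 303.5] [342 259] [639 353] [ 0.528  -0.1446  0.28  ]
```

View pics/w1.png

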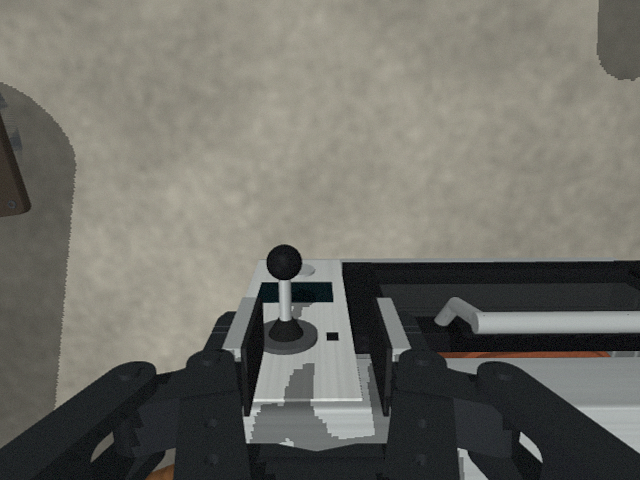

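Wrist view: the knob ball is at (284,262), and the handle bar starts at about (478,322) and leaves the picture at (638,321). The fingers lie at columns 245 and 390.

Run:
```python
from h import *
C=cam('wrist')
print(onz(C,(284.5,262),.203),onz(C,(478,322),.28),onz(C,(636,321),.28))
a=onz(C,(478,322),.28);b=onz(C,(636,321),.28);print('yaw',np.arctan2(*(b-a)[[1,0]])-np.pi/2)
```

```text
[ 0.40346798 -0.12946883  0.203     ] [ 0.51325986 -0.15270425  0.28      ] [ 0.59985261 -0.16436224  0.28      ]
yaw -1.7046217798034862
```

Call:
apply_moves --pt "-0.025 -0.031 0 0 0 0" --pt "-0.025 -0.031 0 0 0 0" --pt "-0.025 -0.031 -0.07 0 0 0" --pt "-0.025 -0.031 -0.14 0 0 0" --pt "-0.025 -0.031 -0.18 0 0 0" --pt "-0.025 -0.031 -0.221 0 0 0" --pt "-0.025 -0.031 -0.221 0 0 0" --pt "-0.025 -0.031 -0.221 0 0 0" --jaw 0.6

```text
time: 5.32
eef_pos: [0.4109, -0.1268, 0.1951]
tcp_rot: [0.754, 0.657, 0.0, 0.001]
contact_force: [-0.5, -0.7, 0.3]
opening: 0.598
finger_force: 0.0
```

Call:
apply_moves --pt "0.015 -0.003 0 0 0 0" --pt "0.028 -0.006 0 0 0 0" --pt "0.036 -0.009 0 0 0 0" --pt "0.04 -0.01 0 0 0 0" --pt "0.04 -0.01 0 0 0 0" --pt "0.04 -0.01 0 0 0 0"

```text
time: 6.08
eef_pos: [0.4413, -0.1344, 0.193]
tcp_rot: [0.754, 0.657, -0.001, -0.001]
contact_force: [-4.8, 0.6, 0.9]
opening: 0.599
finger_force: 2.3
```

Run:
```python
from h import *
im=ctrl.read_camera('wrist');save(im[180:420,180:460],'w2.png')
```

```text
(no output)
```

View pics/w2.png

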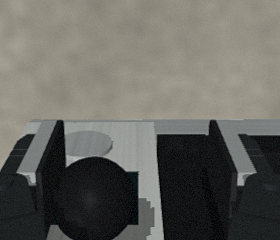

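The knob (crop 95,200) rests against the left finger. The 4.8 N force means it has reached its stop, so I'll hold it there.

Call:
apply_moves --pt "0.003 0 0 0 0 0" --pt "0.003 0 0 0 0 0" --pt "0.003 0 0 0 0 0" --pt "0.003 0 0 0 0 0" --pt "0.003 0 0 0 0 0" --pt "0.003 0 0 0 0 0" --pt "0.003 0 0 0 0 0" --pt "0.003 0 0 0 0 0" --pt "0.003 0 0 0 0 0" --pt "0.003 0 0 0 0 0" --pt "0.003 0 0 0 0 0" --pt "0.003 0 0 0 0 0" --pt "0.003 0 0 0 0 0" --pt "0.003 0 0 0 0 0" --pt "0.003 0 0 0 0 0" --pt "0.003 0 0 0 0 0" --pt "0.003 0 0 0 0 0" --pt "0.003 0 0 0 0 0" --pt "0.003 0 0 0 0 0" --pt "0.003 0 0 0 0 0"

```text
time: 8.62
eef_pos: [0.4419, -0.1346, 0.1924]
tcp_rot: [0.754, 0.657, -0.003, -0.002]
contact_force: [-9.2, 0.8, 0.7]
opening: 0.602
finger_force: 4.8
```

Call:
apply_moves --pt "-0.02 0.005 0 0 0 0" --pt "-0.041 0.01 0 0 0 0" --pt "-0.041 0.01 0 0 0 0" --pt "-0.041 0.01 0.07 0 0 0" --pt "-0.041 0.01 0.15 0 0 0" --pt "-0.041 0.01 0.22 0 0 0" --pt "-0.03 0.01 0.256 0 0 -0.2" --pt "0.2 -0.042 0.256 0 0 -1" --pt "0.2 -0.042 0.256 0 0 -1" --pt "0.2 -0.042 0.256 0 0 -1" --pt "0.2 -0.042 0.256 0 0 -1" --pt "0.2 -0.042 0.256 0 0 -1" --pt "0.2 -0.042 0.256 0 0 -1" --jaw 0.6

```text
time: 10.25
eef_pos: [0.6045, -0.1683, 0.3994]
tcp_rot: [0.948, 0.319, 0.001, 0.001]
contact_force: [0.3, -0.8, 0.6]
opening: 0.599
finger_force: 0.0
```

Call:
apply_moves --pt "0 0 0 0 0 -1" --pt "0 0 0 0 0 -1" --pt "0 0 0 0 0 -1" --pt "0 0 0 0 0 -1" --pt "0 0 0 0 0 -1" --pt "0 0 0 0 0 -1"

```text
time: 11.0
eef_pos: [0.604, -0.1682, 0.3993]
tcp_rot: [0.998, -0.068, 0.001, 0.0]
contact_force: [-1.0, 1.0, 0.4]
opening: 0.6
finger_force: 0.0
```

Run:
```python
from h import *
s=ctrl.get_state();print({k:np.round(s[k],4) for k in ('eef_pos','tcp_rot','qpos')},R.from_quat(s['tcp_rot']).as_matrix()[:,0].round(3))
C=cam('wrist');im=ctrl.read_camera('wrist');im=im.copy()
g=im.astype(int).sum(2)
o=np.load('oven2.npy')
P=[[.6035,-.168,.28]];print(proj(C,P))
save(im,'w3.png')
```

```text
{'eef_pos': array([ 0.604 , -0.1682,  0.3993]), 'tcp_rot': array([ 9.977e-01, -6.780e-02,  8.000e-04,  3.000e-04]), 'qpos': array([-4.3320e-01,  1.0820e-01,  1.5160e+00,  1.0000e-04,  1.5156e+00,
        1.2733e+00])} [ 0.991 -0.135  0.002]
[[316.22447636 241.37888095]]
```

View pics/w3.png

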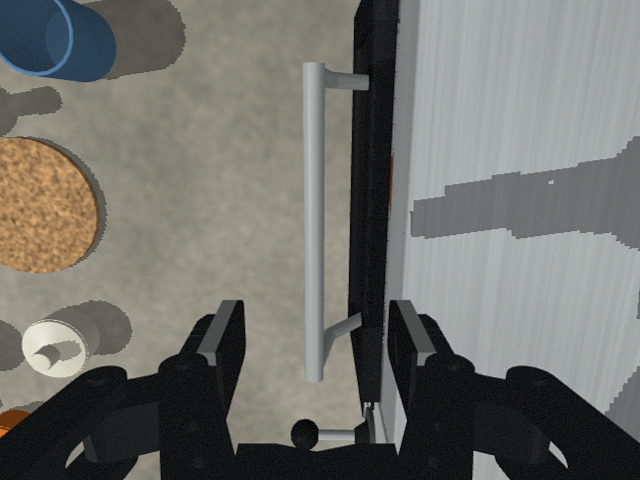

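The handle bar runs along column 314 (rows 63–380), centred between the fingers. I'll go down and grip it.

Call:
apply_moves --pt "0.01 0 -0.02 0 0 0" --pt "0.01 0 -0.06 0 0 0" --pt "0.01 0 -0.12 0 0 0" --pt "0.01 0 -0.15 0 0 0" --pt "0.01 0 -0.15 0 0 0" --pt "0.01 0 -0.15 0 0 0" --jaw 0.4

```text
time: 11.8
eef_pos: [0.613, -0.1684, 0.2792]
tcp_rot: [0.998, -0.069, 0.001, 0.0]
contact_force: [0.6, -0.0, 0.2]
opening: 0.399
finger_force: 0.0
```

Call:
apply_moves --pt "0 0 0 0 0 0" --pt "0 0 0 0 0 0" --pt "0 0 0 0 0 0" --pt "0 0 0 0 0 0" --pt "0 0 0 0 0 0" --pt "0 0 0 0 0 0" --jaw 0 --squeeze 30

```text
time: 12.55
eef_pos: [0.6132, -0.1679, 0.2804]
tcp_rot: [0.998, -0.069, 0.002, -0.0]
contact_force: [1.1, 2.4, 6.0]
opening: 0.127
finger_force: 29.5
```

Run:
```python
from h import *
C=cam('wrist')
import math
u=np.array([-.134+0])  # oven y dir angle
out=np.array([math.sin(.134),math.cos(.134)]) # = -oven x
for t in np.linspace(0,1.54,15):
    o=.045*math.cos(t)+.205*math.sin(t)-.045; h=.205*math.cos(t)-.045*math.sin(t)-.205
    d=np.array([*(out*o),h])/.8; print([round(v,3) for v in d],end=', ')
```

```text
[np.float64(0.0), np.float64(0.0), np.float64(0.0)], [np.float64(0.004), np.float64(0.028), np.float64(-0.008)], [np.float64(0.007), np.float64(0.054), np.float64(-0.018)], [np.float64(0.011), np.float64(0.079), np.float64(-0.032)], [np.float64(0.014), np.float64(0.103), np.float64(-0.048)], [np.float64(0.017), np.float64(0.125), np.float64(-0.067)], [np.float64(0.019), np.float64(0.144), np.float64(-0.088)], [np.float64(0.022), np.float64(0.161), np.float64(-0.111)], [np.float64(0.024), np.float64(0.176), np.float64(-0.136)], [np.float64(0.025), np.float64(0.187), np.float64(-0.163)], [np.float64(0.026), np.float64(0.196), np.float64(-0.19)], [np.float64(0.027), np.float64(0.202), np.float64(-0.218)], [np.float64(0.028), np.float64(0.204), np.float64(-0.247)], [np.float64(0.027), np.float64(0.204), np.float64(-0.276)], [np.float64(0.027), np.float64(0.2), np.float64(-0.305)],
```

Call:
apply_moves --pt "0.002 0.014 -0.004 0 0 0" --pt "0.004 0.028 -0.008 0 0 0" --pt "0.006 0.041 -0.013 0 0 0" --pt "0.007 0.054 -0.018 0 0 0" --pt "0.009 0.067 -0.025 0 0 0" --pt "0.011 0.079 -0.032 0 0 0" --pt "0.011 0.079 -0.032 0 0 0"

```text
time: 13.42
eef_pos: [0.6219, -0.1035, 0.2524]
tcp_rot: [0.998, -0.069, 0.001, -0.001]
contact_force: [5.5, 3.3, 2.5]
opening: 0.127
finger_force: 30.9
```

Call:
apply_moves --pt "0.001 0.012 -0.008 0 0 0" --pt "0.003 0.024 -0.016 0 0 0" --pt "0.005 0.035 -0.025 0 0 0" --pt "0.006 0.046 -0.035 0 0 0" --pt "0.007 0.056 -0.045 0 0 0" --pt "0.008 0.065 -0.056 0 0 0" --pt "0.01 0.074 -0.067 0 0 0" --pt "0.011 0.082 -0.079 0 0 0" --pt "0.012 0.09 -0.091 0 0 0" --pt "0.013 0.097 -0.104 0 0 0" --pt "0.014 0.108 -0.131 0 0 0" --pt "0.015 0.117 -0.158 0 0 0" --pt "0.016 0.123 -0.186 0 0 0" --pt "0.017 0.125 -0.215 0 0 0" --pt "0.016 0.125 -0.244 0 0 0" --pt "0.016 0.123 -0.26 0 0 0" --pt "0.016 0.122 -0.271 0 0 0" --pt "0.016 0.122 -0.271 0 0 0"

```text
time: 15.68
eef_pos: [0.6335, -0.0072, 0.038]
tcp_rot: [0.998, -0.069, -0.002, -0.0]
contact_force: [-4.7, -1.5, 17.7]
opening: 0.126
finger_force: 32.9
```

Call:
apply_moves --pt "0 0 0 0 0 0" --pt "0 0 0 0 0 0" --pt "0 0 0 0 0 0" --pt "0 0 0.05 0 0 0" --pt "0 0 0.12 0 0 0" --pt "0 0 0.2 0 0 0" --pt "0 0 0.28 0 0 0" --pt "0 0.03 0.35 0 0 0" --pt "0 0.05 0.4 0 0 0" --pt "0 0.05 0.4 0 0 0" --pt "0 0.05 0.4 0 0 0" --jaw 0.4

```text
time: 17.05
eef_pos: [0.6333, 0.0322, 0.3537]
tcp_rot: [0.998, -0.069, -0.002, 0.0]
contact_force: [0.7, 0.1, -0.4]
opening: 0.403
finger_force: 0.0
```

Run:
```python
from h import *
ims=[]
for c in('wrist','scene','top'):
    C=cam(c);im=ctrl.read_camera(c);ims.append(im)
    for n,z in(('casserole',.19),('rack',.135),('door_handle',.04)):
        for d in ctrl.silhouettes(n,c):
            px=np.argwhere(d['pixels'])[:,::-1];print(c,n,round(d['p'],2),len(px),px.mean(0).round(1),px.min(0),px.max(0),onz(C,px.mean(0),z).round(4))
sc=cv2.resize(ims[1][80:280,130:400],None,fx=2,fy=2)
a=np.zeros((480,1180,3),np.uint8);a[:,:640]=ims[0];a[:400,640:640+540]=sc
save(cv2.resize(a,(800,325),interpolation=cv2.INTER_AREA),'o1.png')
```

```text
wrist casserole 0.86 26609 [582.5 214.8] [510  84] [639 340] [ 0.6122 -0.1489  0.19  ]
wrist rack 0.95 10469 [543.9 186. ] [480   9] [639 370] [ 0.6227 -0.1502  0.135 ]
wrist door_handle 0.8 41776 [474.  159.2] [347   1] [615 344] [ 0.6367 -0.1285  0.04  ]
scene casserole 0.74 1985 [257.5 203.6] [224 181] [296 223] [ 0.6211 -0.1379  0.19  ]
scene rack 0.78 1662 [251.9 205.6] [196 168] [321 237] [ 0.6146 -0.2023  0.135 ]
scene door_handle 0.67 5060 [264.6 244.7] [199 208] [331 293] [ 0.608 -0.148  0.04 ]
top casserole 0.77 2969 [425.1 216. ] [401 176] [450 255] [ 0.5988 -0.1668  0.19  ]
top rack 0.89 319 [410.7 197.5] [393 157] [455 269] [ 0.6508 -0.1448  0.135 ]
top rack 0.72 3431 [398.3 221. ] [351 154] [440 281] [ 0.5937 -0.1134  0.135 ]
top door_handle 0.88 3341 [397.7 221. ] [350 153] [440 281] [ 0.6043 -0.127   0.04  ]
top door_handle 0.67 865 [223.1 171.4] [206 154] [241 189] [0.7396 0.3309 0.04  ]
```

View pics/o1.png

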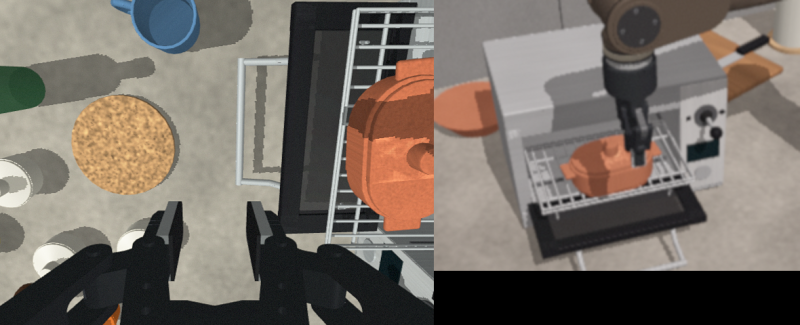

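Door and rack are fully out. The casserole sits near the front of the rack, its knob at the wrist picture's right edge, about (620,229).

Run:
```python
from h import *
C=cam('wrist');print(onz(C,(622,229),.212).round(4))
C=cam('scene');print(onz(C,(261,190),.212).round(4))
C=cam('top');print(proj(C,[[.605,-.175,.212]]))
```

```text
[ 0.6068 -0.1621  0.212 ]
[ 0.6024 -0.1571  0.212 ]
[[430.77951632 212.0513617 ]]
```

Call:
apply_moves --pt "-0.03 -0.1 0.01 0 0 0" --pt "-0.03 -0.17 0.01 0 0 0" --pt "-0.03 -0.21 0.01 0 0 0" --pt "-0.03 -0.21 0.01 0 0 0" --pt "-0.03 -0.21 0.01 0 0 0"

```text
time: 18.27
eef_pos: [0.6099, -0.1351, 0.364]
tcp_rot: [0.998, -0.069, 0.0, -0.0]
contact_force: [0.6, -0.0, 0.1]
opening: 0.402
finger_force: 0.0
```

Run:
```python
from h import *
s=ctrl.get_state();print(s['eef_pos'])
C=cam('wrist');im=ctrl.read_camera('wrist');save(im,'w4.png')
for d in ctrl.silhouettes('casserole','wrist'):
    px=np.argwhere(d['pixels'])[:,::-1];print(round(d['p'],2),len(px),px.mean(0).round(1),px.min(0),px.max(0),onz(C,px.mean(0),.19).round(4))
```

```text
[ 0.60991763 -0.13513976  0.36396498]
0.63 26826 [366.2 206.9] [292  85] [440 333] [ 0.6131 -0.1709  0.19  ]
```

View pics/w4.png

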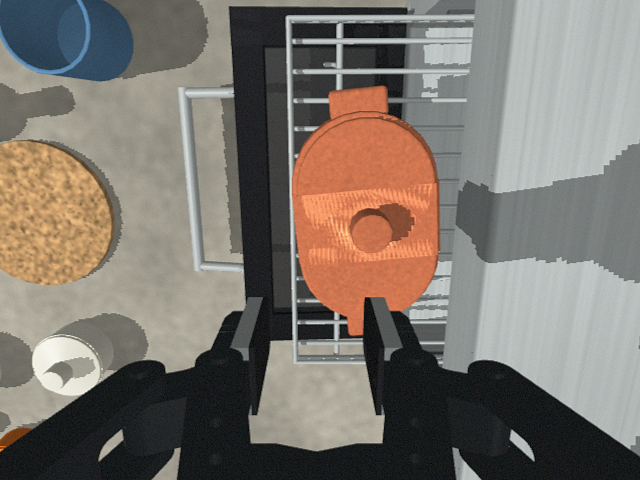

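Knob top at (371,231). Rack front corners at (289,17) and (296,362), oven top front edge at column ~474.

Run:
```python
from h import *
C=cam('wrist');k=onz(C,(371,230),.217)
a=onz(C,(289,17),.145);b=onz(C,(296,362),.145)
v=(a-b)[:2];yaw=np.arctan2(v[1],v[0])-np.pi/2
print('knob',k.round(4),'rack front corners',a.round(4),b.round(4),np.linalg.norm(v),'yaw',yaw)
ox=np.array([np.cos(yaw),np.sin(yaw)]);oy=np.array([-ox[1],ox[0]])
m=(a+b)[:2]/2  # oven (-.072+.028?) front edge: 107 ahead of face => x=.035-.107
O=m-ox*(-.072)-oy*.035;print('oven origin',O,'prior',np.load('oven2.npy'))
print('knob in oven',(k[:2]-O)@ox,(k[:2]-O)@oy)
h=onz(C,(190,178),.04);print('handle in oven',(h[:2]-O)@ox,(h[:2]-O)@oy,'expect',.035-.207,.035)
t=onz(C,(475,100),.285);print('face',(t[:2]-O)@ox)
Ct=cam('top');print('trivet',onz(Ct,(279,220.5),.01))
q=C;print('trivet wrist y edge',onz(C,(118,212),.01))
np.save('oven3.npy',[*O,yaw])
```

```text
knob [ 0.6038 -0.1692  0.217 ] rack front corners [ 0.7491 -0.1335  0.145 ] [ 0.4689 -0.096   0.145 ] 0.2827355348394486 yaw -1.7038312049078423
oven origin [ 0.56476352 -0.18149834] prior [ 0.56745908 -0.17588241 -1.70880952 -0.16987618]
knob in oven -0.01741926797927618 0.03708418895924183
handle in oven -0.18424890871341798 0.04551215957458413 expect -0.172 0.035
face 0.018215060912324502
trivet [0.6114622  0.18586162 0.01      ]
trivet wrist y edge [0.60450666 0.09389139 0.01      ]
```

Call:
apply_moves --pt "-0.008 0.01 0.045 0 0 1" --pt "-0.008 0.01 0.045 0 0 1" --pt "-0.008 0.01 0.045 0 0 1" --pt "-0.008 0.01 0.045 0 0 1" --pt "-0.008 0.01 0.045 0 0 1" --jaw 0.8

```text
time: 19.0
eef_pos: [0.6037, -0.126, 0.4001]
tcp_rot: [0.948, 0.319, 0.0, -0.0]
contact_force: [0.4, -0.8, -0.5]
opening: 0.798
finger_force: 0.0
```

Call:
apply_moves --pt "0 0 0 0 0 1" --pt "0 0 0 0 0 1" --pt "0 0 0 0 0 1" --pt "0 0 0 0 0 1" --pt "0 0 0 0 0 1"

```text
time: 19.62
eef_pos: [0.6036, -0.1267, 0.3999]
tcp_rot: [0.754, 0.656, 0.0, -0.0]
contact_force: [-0.1, -0.6, -0.7]
opening: 0.801
finger_force: 0.0
```

Call:
apply_moves --pt "0 0 -0.05 -0.33 0.044 0" --pt "0 0 -0.05 -0.33 0.044 0" --pt "0 0 -0.05 -0.33 0.044 0"

```text
time: 20.0
eef_pos: [0.6035, -0.126, 0.3592]
tcp_rot: [0.748, 0.651, -0.098, 0.086]
contact_force: [1.2, -0.4, -0.3]
opening: 0.799
finger_force: 0.0
```

Run:
```python
from h import *
s=ctrl.get_state();print(s['eef_pos'].round(4),R.from_quat(s['tcp_rot']).as_matrix().round(3))
C=cam('wrist');im=ctrl.read_camera('wrist');save(im,'w5.png')
print(proj(C,[[.6038,-.1692,.217]]))
```

```text
[ 0.6035 -0.126   0.3592] [[ 0.133  0.99  -0.035]
 [ 0.957 -0.138 -0.255]
 [-0.258  0.001 -0.966]]
[[325.94200494 234.93688236]]
```

View pics/w5.png

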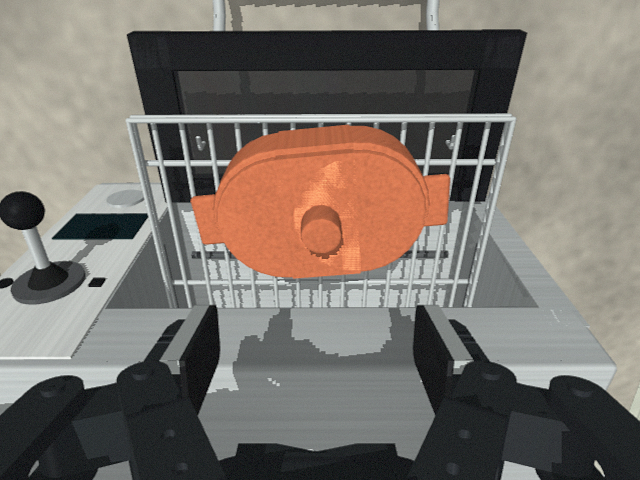

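Knob top at (321,236), within 5 px of the prediction. Going down along the tool axis.

Call:
apply_moves --pt "0.002 -0.02 -0.056 0 0 0" --pt "0.001 -0.03 -0.1 0 0 0" --pt "-0.001 -0.045 -0.15 0 0 0" --pt "-0.002 -0.052 -0.177 0 0 0" --pt "-0.002 -0.052 -0.177 0 0 0" --pt "-0.002 -0.052 -0.177 0 0 0"

```text
time: 20.8
eef_pos: [0.6029, -0.1696, 0.2205]
tcp_rot: [0.748, 0.65, -0.097, 0.087]
contact_force: [-0.5, 0.7, -0.3]
opening: 0.796
finger_force: 0.0
```

Call:
apply_moves --pt "0 0 0 0 0 0" --pt "0 0 0 0 0 0" --pt "0 0 0 0 0 0" --pt "0 0 0 0 0 0" --pt "0 0 0 0 0 0" --pt "0 0 0 0 0 0" --pt "0 0 0 0 0 0" --jaw 0 --squeeze 90

```text
time: 21.68
eef_pos: [0.6017, -0.1688, 0.2201]
tcp_rot: [0.748, 0.651, -0.098, 0.086]
contact_force: [-3.3, 1.9, 6.4]
opening: 0.288
finger_force: 88.2
```

Call:
apply_moves --pt "0 0 0.01 0 0 0" --pt "0 0 0.02 0 0 0" --pt "0 0 0.025 0 0 0" --pt "0 0 0.025 0 0 0" --pt "0 0 0.025 0 0 0"

```text
time: 22.3
eef_pos: [0.6017, -0.1689, 0.2377]
tcp_rot: [0.748, 0.651, -0.098, 0.086]
contact_force: [-0.1, -0.3, -8.5]
opening: 0.29
finger_force: 88.9
```

Run:
```python
from h import *
s=ctrl.get_state();print(s['contact_force'],s['wrist_torque'],s['finger_force'],s['opening'])
im=ctrl.read_camera('wrist');save(im,'w6.png')
```

```text
[-0.05704097 -0.34533013 -8.46880001] [ 0.45467974 -0.07119779  0.08167031] 88.90041589736938 0.2904979176141329
```

View pics/w6.png

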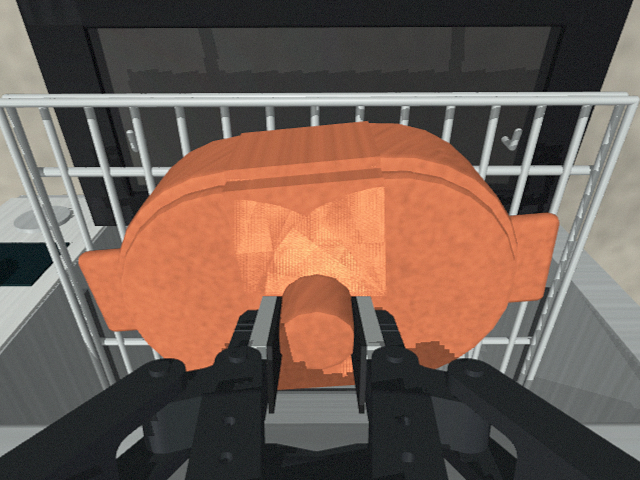

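The casserole is held (8.5 N). Carrying it to the trivet.

Call:
apply_moves --pt "0 0 0.03 0 0 0" --pt "0 0 0.06 0 0 0" --pt "0 0.02 0.075 0 0 0" --pt "0.001 0.06 0.075 0 0 0" --pt "0.002 0.1 0.075 0 0 0" --pt "0.003 0.14 0.075 0 0 0" --pt "0.005 0.19 0.075 0 0 0" --pt "0.006 0.24 0.075 0 0 0" --pt "0.007 0.29 0.07 0 0 0" --pt "0.009 0.34 0.04 0 0 0" --pt "0.01 0.39 0 0 0 0" --pt "0.011 0.42 -0.04 0 0 0" --pt "0.011 0.441 -0.08 0 0 0" --pt "0.011 0.441 -0.11 0 0 0" --pt "0.011 0.441 -0.13 0 0 0" --pt "0.011 0.441 -0.15 0 0 0" --pt "0.011 0.441 -0.16 0 0 0" --pt "0.011 0.441 -0.16 0 0 0"

```text
time: 24.6
eef_pos: [0.6106, 0.1835, 0.11]
tcp_rot: [0.748, 0.651, -0.098, 0.086]
contact_force: [-0.3, -0.6, -8.3]
opening: 0.283
finger_force: 90.6
```

Run:
```python
from h import *
s=ctrl.get_state();print(s['contact_force'],s['wrist_torque'],s['finger_force'],s['opening'])
a=ctrl.read_camera('scene');b=ctrl.read_camera('top')
o=np.hstack([cv2.resize(a[230:470,200:520],(640,480)),cv2.resize(b[120:360,140:460],(640,480))])
save(cv2.resize(o,(800,300),interpolation=cv2.INTER_AREA),'c1.png')
C=cam('top')
for d in ctrl.silhouettes('trivet','top'):
    px=np.argwhere(d['pixels'])[:,::-1];print(round(d['p'],2),len(px),px.mean(0))
```

```text
[-0.25328906 -0.55744715 -8.34476768] [ 0.44988424 -0.01930541 -0.02382627] 90.55827498435974 0.28294676553352466
0.94 583 [300.13722127 223.12349914]
```

View pics/c1.png

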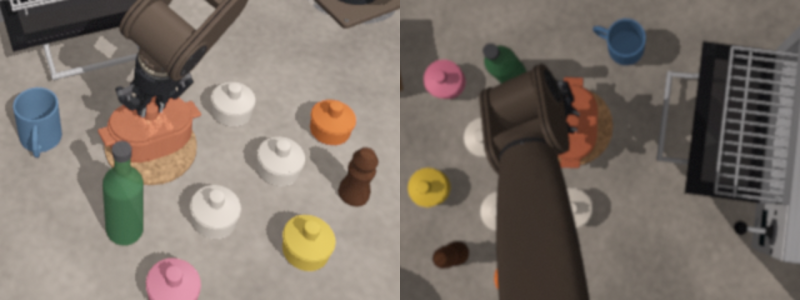

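Run:
```python
from h import *
for n,f in(('scene','s0.png'),('top','t0.png')):
    im=cv2.imread('pics/'+f);h=cv2.cvtColor(im,cv2.COLOR_BGR2HSV)
    m=cv2.inRange(h,(8,70,90),(22,200,235))
    k,l,st,ce=cv2.connectedComponentsWithStats(m)
    p=proj(cam(n),[[.612,.185,.01]])[0]
    for i in range(1,k):
        if st[i,4]>300 and np.hypot(*(ce[i]-p))<60:
            pts=np.argwhere(l==i)[:,::-1].astype(np.float32)
            e=cv2.fitEllipse(cv2.convexHull(pts.astype(np.int32)))
            print(n,st[i],ce[i],e[0],onz(cam(n),e[0],.01).round(4))
b=ctrl.read_camera('top');h=cv2.cvtColor(b,cv2.COLOR_RGB2HSV);m=cv2.inRange(h,(3,120,90),(12,255,255))
m[:, :230]=0;m[:,330:]=0;m[:150]=0;m[260:]=0
px=np.argwhere(m>0)[:,::-1];print(px.min(0),px.max(0))
C=cam('top');s=ctrl.get_state()
print('casserole right edge y',onz(C,(px[:,0].max(),215),.07),'pred',proj(C,[[.611,.1835-.052,.07]]))
```

```text
scene [ 283  316   74   62 3109] [322.97266002 344.62560309] (319.9714660644531, 346.5926818847656) [0.6163 0.1941 0.01  ]
top [ 247  189   64   64 3177] [278.36890148 220.49795404] (278.4288024902344, 220.50230407714844) [0.6115 0.1874 0.01  ]
[266 182] [298 253]
casserole right edge y [0.61840039 0.1320554  0.07      ] pred [[298.22870161 217.87450501]]
```

Call:
apply_moves --pt "0.003 0.007 0 0 0 0" --pt "0.003 0.007 -0.008 0 0 0" --pt "0.003 0.007 -0.014 0 0 0" --pt "0.003 0.007 -0.018 0 0 0" --pt "0.003 0.007 -0.018 0 0 0"

```text
time: 25.42
eef_pos: [0.6159, 0.1917, 0.1017]
tcp_rot: [0.748, 0.651, -0.094, 0.087]
contact_force: [-0.4, 6.3, 8.6]
opening: 0.283
finger_force: 92.5
```

Call:
apply_moves --pt "0 0 0 0 0 0" --pt "0 0 0 0 0 0" --pt "0 0 0 0 0 0" --pt "0 0 0 0 0 0" --pt "0 0.01 0.04 0 0 0" --pt "0 0.03 0.1 0 0 0" --pt "0 0.04 0.2 0 0 0" --pt "0 0.04 0.3 0 0 0" --pt "-0.05 -0.1 0.35 0 0 0" --pt "-0.1 -0.2 0.35 0 0 0" --pt "-0.1 -0.2 0.35 0 0 0" --pt "-0.1 -0.2 0.35 0 0 0" --jaw 0.7

```text
time: 26.92
eef_pos: [0.5321, 0.0272, 0.3772]
tcp_rot: [0.748, 0.65, -0.098, 0.087]
contact_force: [-0.1, 0.3, -0.2]
opening: 0.7
finger_force: 0.0
```

```bash
cat > look.py <<'E'
from h import *
import sys
a=ctrl.read_camera('scene');b=ctrl.read_camera('top')
o=np.hstack([cv2.resize(a[230:470,200:520],(640,480)),cv2.resize(b[120:360,140:460],(640,480))])
save(cv2.resize(o,(800,300),interpolation=cv2.INTER_AREA),sys.argv[1])
# white pots: fit in both views
from scipy.optimize import minimize
for n in('scene','top'):
    C=cam(n)
    for nm,z in(('cocotte1',.03),('casserole',.04)):
        for d in ctrl.silhouettes(nm,n):
            px=np.argwhere(d['pixels'])[:,::-1];im=a if n=='scene' else b
            col=np.median(im[d['pixels']],0)
            print(n,nm,round(d['p'],2),len(px),px.mean(0).round(1),onz(C,px.mean(0),z).round(4),col)
E
python3 look.py c2.png
```

```text
scene cocotte1 0.96 1628 [338.1 458.6] [0.71   0.4571 0.03  ] [211. 140. 159.]
scene cocotte1 0.92 1081 [465.2 327.3] [0.2981 0.3087 0.03  ] [204. 125.  69.]
scene cocotte1 0.86 1546 [446.  423.5] [0.4836 0.4892 0.03  ] [210. 186.  92.]
scene cocotte1 0.85 1130 [423.8 358.7] [0.4342 0.339  0.03  ] [212. 203. 194.]
scene cocotte1 0.73 993 [385.6 312.6] [0.4398 0.1885 0.03  ] [210. 201. 192.]
scene cocotte1 0.72 1345 [371.8 398.6] [0.587 0.374 0.03 ] [213. 205. 196.]
scene casserole 0.94 2842 [321.7 336.3] [0.6102 0.1907 0.04  ] [193. 122.  92.]
top cocotte1 0.96 807 [175.2 183.4] [0.7104 0.4601 0.03  ] [169.  95. 113.]
top cocotte1 0.9 809 [220.3 288.2] [0.4325 0.3379 0.03  ] [178. 167. 156.]
top cocotte1 0.71 819 [231.5 341.1] [0.2957 0.3078 0.03  ] [176.  90.  40.]
top cocotte1 0.64 57 [264.7 286.4] [0.4364 0.2218 0.03  ] [199. 187. 175.]
top cocotte1 0.62 814 [162.4 268.9] [0.484  0.4903 0.03  ] [176. 146.  54.]
top cocotte1 0.58 797 [206.9 229.2] [0.5876 0.3746 0.03  ] [176. 166. 155.]
top casserole 0.78 1096 [267.5 206.7] [0.6446 0.2135 0.04  ] [151.  82.  58.]
```

View pics/c2.png

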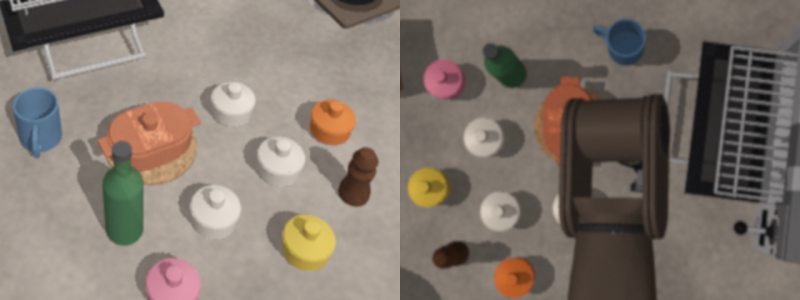

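The casserole is upright on the trivet. White pots (scene pixels): A (386,313), B (424,359), C (372,399); their median colours are neutral white, against orange (465,327), yellow (446,423) and pink (338,459). A comes first.

Call:
apply_moves --pt "-0.117 0.07 0 0.165 -0.022 0" --pt "-0.117 0.14 -0.04 0.165 -0.022 0" --pt "-0.117 0.2 -0.12 0.165 -0.022 0" --pt "-0.117 0.2 -0.2 0.165 -0.022 0" --pt "-0.117 0.2 -0.22 0.165 -0.022 0" --pt "-0.117 0.2 -0.22 0.165 -0.022 0" --jaw 0.6

```text
time: 27.98
eef_pos: [0.4359, 0.19, 0.1947]
tcp_rot: [0.751, 0.657, -0.054, 0.041]
contact_force: [-0.0, -0.2, 0.1]
opening: 0.6
finger_force: 0.0
```

```bash
cat > pot.py <<'E'
from h import *
# w5 rack check
if 1:
    c=ctrl.get_calibration('wrist');K=cam('wrist')[0];W=np.eye(4);W[:3,:3]=R.from_quat([.748,.651,-.098,.086]).as_matrix();W[:3,3]=[.6035,-.126,.3592]
    C5=(K,W@np.array(c['hand_eye']),None);print('rack',onz(C5,(128,119),.145).round(4),onz(C5,(514,117),.145).round(4))
s=ctrl.get_state();M=R.from_quat(s['tcp_rot']).as_matrix();print(s['eef_pos'].round(4),M[:,2].round(3),M[:,0].round(3))
C=cam('wrist');im=ctrl.read_camera('wrist');save(im,'wp.png')
g=cv2.cvtColor(im,cv2.COLOR_RGB2GRAY)
for d in ctrl.silhouettes('cocotte1','wrist'):
    px=np.argwhere(d['pixels'])[:,::-1];print(round(d['p'],2),len(px),px.mean(0).round(1),px.min(0),px.max(0),onz(C,px.mean(0),.04).round(4),np.median(im[d['pixels']],0))
E
python3 pot.py
```

```text
rack [ 0.4692 -0.0943  0.145 ] [ 0.7486 -0.1322  0.145 ]
[0.4359 0.19   0.1947] [-0.028 -0.132 -0.991] [ 0.132  0.982 -0.135]
0.91 12739 [64.7 48.2] [0 0] [136 106] [0.304  0.2961 0.04  ] [176.  90.  31.]
0.81 1020 [277.1   6.2] [234   0] [320  16] [0.4276 0.3004 0.04  ] [164.5 162.5 149. ]
0.71 12430 [322.3 195.4] [259 132] [386 257] [0.438  0.1894 0.04  ] [196. 193. 178.]
0.44 12235 [531.2 114.1] [446  15] [639 260] [0.5685 0.2235 0.04  ] [140. 109.  74.]
```

View pics/wp.png

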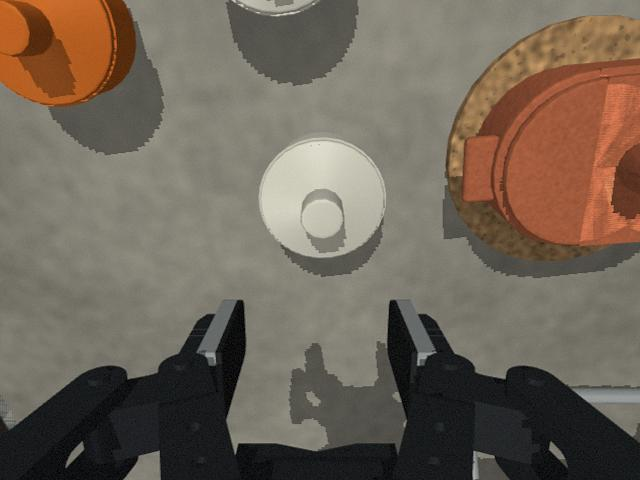

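Pot A stands below the wrist, its knob at (322,217). That was my last permitted picture, so I'll use numbers only from here.

Run:
```python
from h import *
C=cam('wrist');print(onz(C,(322,217),.075),onz(C,(322,200),.053))
s=ctrl.get_state();print(s['eef_pos'])
```

```text
[0.44291585 0.185956   0.075     ] [0.44363938 0.18896588 0.053     ]
[0.44011466 0.18988433 0.20080818]
```

```bash
sed -i '2,5d' pot.py; python3 pot.py
```

```text
[0.4401 0.1899 0.2008] [-0.017 -0.13  -0.991] [ 0.135  0.982 -0.131]
0.86 11969 [313.1 194.6] [251 132] [376 256] [0.4379 0.1891 0.04  ] [196. 194. 178.]
0.79 12272 [60.8 49.1] [0 0] [128 107] [0.3052 0.2968 0.04  ] [176.  90.  31.]
0.73 1272 [266.1   7.5] [221   0] [311  19] [0.4272 0.3014 0.04  ] [169. 167. 153.]
0.54 1265 [589.3 400.5] [473 381] [639 479] [ 0.6419 -0.0217  0.04  ] [130. 134. 133.]
```

Call:
apply_moves --pt "-0.002 0.01 -0.05 0 0 0" --pt "-0.002 0.003 -0.1 0 0 0" --pt "-0.002 -0.002 -0.14 0 0 0" --pt "-0.002 -0.002 -0.157 0 0 0" --pt "-0.002 -0.002 -0.157 0 0 0" --pt "-0.002 -0.002 -0.157 0 0 0"

```text
time: 28.92
eef_pos: [0.4396, 0.1882, 0.0764]
tcp_rot: [0.753, 0.655, -0.047, 0.044]
contact_force: [-0.4, -0.0, 0.6]
opening: 0.6
finger_force: 0.0
```

Call:
apply_moves --pt "0 0 0 0 0 0" --pt "0 0 0 0 0 0" --pt "0 0 0 0 0 0" --pt "0 0 0 0 0 0" --pt "0 0 0 0 0 0" --pt "0 0 0 0 0 0" --pt "0 0 0.04 0 0 0" --pt "0 0 0.04 0 0 0" --pt "0 0 0.04 0 0 0" --jaw 0 --squeeze 60

```text
time: 30.05
eef_pos: [0.437, 0.1876, 0.105]
tcp_rot: [0.753, 0.655, -0.05, 0.043]
contact_force: [-0.8, -0.9, -5.3]
opening: 0.273
finger_force: 60.0
```

Call:
apply_moves --pt "0 0 0.05 0 0 0" --pt "0 0 0.11 0 0 0" --pt "0 0 0.17 0 0 0" --pt "0 0 0.22 0 0 0" --pt "0.04 -0.04 0.22 0 0 0" --pt "0.08 -0.09 0.22 0 0 0" --pt "0.12 -0.14 0.22 0 0 0" --pt "0.16 -0.19 0.22 0 0 0" --pt "0.2 -0.24 0.22 0 0 0" --pt "0.24 -0.29 0.22 0 0 0" --pt "0.28 -0.34 0.22 0 0 0" --pt "0.31 -0.39 0.22 0 0 0" --pt "0.32 -0.43 0.22 0 0 0" --pt "0.32 -0.458 0.22 0 0 0" --pt "0.32 -0.458 0.2 0 0 0" --pt "0.32 -0.458 0.17 0 0 0" --pt "0.32 -0.458 0.17 0 0 0"

```text
time: 32.17
eef_pos: [0.6916, -0.1765, 0.2372]
tcp_rot: [0.752, 0.656, -0.051, 0.039]
contact_force: [-0.8, -0.8, -5.7]
opening: 0.285
finger_force: 60.3
```

```bash
python3 pot.py
python3 - <<'E'
from h import *
C=cam('wrist');print(ctrl.get_state()['eef_pos'],proj(C,[[.749,-.1328,.145],[.469,-.095,.145],[.693,-.179,.135]]).round())
E
```

```text
[ 0.6916 -0.1765  0.2372] [-0.025 -0.125 -0.992] [ 0.134  0.983 -0.128]
0.89 26711 [315.3 272. ] [212 179] [419 380] [ 0.6783 -0.2539  0.04  ] [235. 233. 222.]
[ 0.6935258  -0.177409    0.24152441] [[ 419.  131.]
 [-170.  134.]
 [ 316.  227.]]
```

Call:
apply_moves --pt "0 -0.002 -0.015 0 0 0" --pt "0 -0.002 -0.027 0 0 0" --pt "0 -0.002 -0.034 0 0 0" --pt "0 -0.002 -0.037 0 0 0" --pt "0 -0.002 -0.037 0 0 0"

```text
time: 32.9
eef_pos: [0.6939, -0.1803, 0.2126]
tcp_rot: [0.753, 0.655, -0.049, 0.043]
contact_force: [0.5, 0.2, -4.4]
opening: 0.279
finger_force: 60.4
```

Call:
apply_moves --pt "0 0 -0.003 0 0 0" --pt "0 0 -0.003 0 0 0" --pt "0 0 -0.003 0 0 0"

```text
time: 33.28
eef_pos: [0.6943, -0.1804, 0.211]
tcp_rot: [0.753, 0.655, -0.049, 0.044]
contact_force: [0.2, -0.6, -2.4]
opening: 0.28
finger_force: 60.5
```

Release, back up along the tool axis and go on to pot B.

Call:
apply_moves --pt "0 0 -0.001 0 0 0" --pt "0 0 -0.001 0 0 0" --pt "0 0 -0.001 0 0 0" --pt "0 0.003 0.02 0 0 0" --pt "0 0.01 0.07 0 0 0" --pt "0 0.02 0.12 0 0 0" --pt "0 0.07 0.13 0 0 0" --pt "0 0.1 0.13 0 0 0" --pt "0 0.1 0.13 0 0 0" --pt "0 0.1 0.13 0 0 0" --jaw 0.5

```text
time: 34.52
eef_pos: [0.6936, -0.1006, 0.3131]
tcp_rot: [0.752, 0.655, -0.05, 0.043]
contact_force: [0.5, 0.3, 0.3]
opening: 0.501
finger_force: 0.0
```

```bash
cat > pots.py <<'E'
from h import *
for n in('scene','top','wrist'):
    C=cam(n);im=ctrl.read_camera(n)
    for d in ctrl.silhouettes('cocotte1',n):
        px=np.argwhere(d['pixels'])[:,::-1];c=np.median(im[d['pixels']],0)
        if c.max()-c.min()<35: print(n,round(d['p'],2),len(px),px.mean(0).round(1),px.min(0),px.max(0),'floor',onz(C,px.mean(0),.03).round(4)[:2],'rack',onz(C,px.mean(0),.17).round(4)[:2])
for n in('scene','top'):
    print(n,'casserole',[ (onz(cam(n),np.array(d['xy'])*[640,480],.04).round(3),round(d['p'],2)) for d in ctrl.boxes_of('casserole',n)])
print(ctrl.get_state()['eef_pos'])
E
python3 pots.py
```

```text
scene 0.86 1371 [371.6 398.8] [352 378] [391 420] floor [0.5877 0.3741] rack [0.6407 0.446 ]
scene 0.84 911 [224.3 210. ] [207 193] [240 226] floor [ 0.6511 -0.3445] rack [ 0.6955 -0.1744]
scene 0.72 1145 [424.  358.4] [407 339] [443 378] floor [0.4332 0.3385] rack [0.5073 0.4152]
top 0.85 821 [207.  229.5] [191 214] [223 245] floor [0.5868 0.3743] rack [0.5734 0.3415]
top 0.61 836 [219.8 288.2] [204 273] [236 304] floor [0.4325 0.339 ] rack [0.4358 0.3101]
top 0.55 305 [436.4 174.6] [417 160] [447 192] floor [ 0.7283 -0.2333] rack [ 0.6994 -0.1998]
wrist 0.62 10508 [328.6 304.4] [273 244] [389 363] floor [ 0.6837 -0.2671] rack [ 0.6915 -0.1774]
scene casserole [(array([0.614, 0.188, 0.04 ]), 0.92), (array([ 0.481, -0.383,  0.04 ]), 0.26)]
top casserole [(array([0.617, 0.199, 0.04 ]), 0.92), (array([0.587, 0.371, 0.04 ]), 0.54)]
[ 0.69388501 -0.10071667  0.31416103]
```

Call:
apply_moves --pt "-0.04 0.07 0 0 0 0" --pt "-0.08 0.14 0 0 0 0" --pt "-0.12 0.21 0 0 0 0" --pt "-0.17 0.28 0 0 0 0" --pt "-0.21 0.35 0 0 0 0" --pt "-0.25 0.42 -0.02 0 0 0" --pt "-0.29 0.49 -0.06 0 0 0" --pt "-0.32 0.55 -0.1 0 0 0" --pt "-0.326 0.56 -0.16 0 0 0" --pt "-0.326 0.56 -0.17 0 0 0" --pt "-0.326 0.56 -0.17 0 0 0" --pt "-0.326 0.56 -0.17 0 0 0" --jaw 0.6

```text
time: 36.42
eef_pos: [0.4351, 0.3476, 0.1808]
tcp_rot: [0.753, 0.655, -0.047, 0.044]
contact_force: [-0.8, -0.1, 0.0]
opening: 0.599
finger_force: 0.0
```

```bash
python3 pot.py
```

```text
[0.4351 0.3476 0.1808] [-0.014 -0.127 -0.992] [ 0.138  0.982 -0.128]
0.73 12465 [124.3 279. ] [ 57 218] [189 339] [0.3006 0.3129 0.04  ] [190.  97.  35.]
0.65 13010 [313.2 215.4] [248 150] [378 279] [0.4325 0.34   0.04  ] [200. 197. 181.]
0.61 18306 [563.3 121.7] [482  51] [639 196] [0.5835 0.3766 0.04  ] [195. 193. 177.]
0.58 928 [368.5   5.7] [326   0] [411  15] [0.4776 0.4511 0.04  ] [162. 141.  42.]
```

Call:
apply_moves --pt "-0.003 -0.004 -0.05 0 0 0" --pt "-0.003 -0.009 -0.1 0 0 0" --pt "-0.003 -0.011 -0.131 0 0 0" --pt "-0.003 -0.011 -0.131 0 0 0" --pt "-0.003 -0.011 -0.131 0 0 0"

```text
time: 37.15
eef_pos: [0.4323, 0.3394, 0.0755]
tcp_rot: [0.753, 0.655, -0.047, 0.044]
contact_force: [-0.3, 0.1, 0.0]
opening: 0.601
finger_force: 0.0
```

Call:
apply_moves --pt "0 0 0 0 0 0" --pt "0 0 0 0 0 0" --pt "0 0 0 0 0 0" --pt "0 0 0 0 0 0" --pt "0 0 0 0 0 0" --pt "0 0 0 0 0 0" --pt "0 0 0.04 0 0 0" --pt "0 0 0.04 0 0 0" --pt "0 0 0.04 0 0 0" --jaw 0

```text
time: 38.28
eef_pos: [0.4298, 0.3385, 0.1041]
tcp_rot: [0.753, 0.655, -0.05, 0.043]
contact_force: [0.3, -0.6, -2.8]
opening: 0.275
finger_force: 59.9
```

Call:
apply_moves --pt "0 0 0.05 0 0 0" --pt "0 0 0.11 0 0 0" --pt "0 0 0.17 0 0 0" --pt "0 0 0.22 0 0 0" --pt "0.02 -0.05 0.22 0 0 0" --pt "0.04 -0.11 0.22 0 0 0" --pt "0.06 -0.17 0.22 0 0 0" --pt "0.08 -0.23 0.22 0 0 0" --pt "0.1 -0.29 0.22 0 0 0" --pt "0.12 -0.35 0.22 0 0 0" --pt "0.14 -0.41 0.22 0 0 0" --pt "0.16 -0.47 0.22 0 0 0" --pt "0.18 -0.53 0.22 0 0 0" --pt "0.2 -0.58 0.22 0 0 0" --pt "0.212 -0.615 0.22 0 0 0" --pt "0.212 -0.632 0.21 0 0 0" --pt "0.212 -0.632 0.165 0 0 0" --pt "0.212 -0.632 0.165 0 0 0" --pt "0.212 -0.632 0.165 0 0 0"

```text
time: 40.65
eef_pos: [0.6002, -0.1659, 0.2374]
tcp_rot: [0.752, 0.656, -0.049, 0.043]
contact_force: [-0.1, 0.7, -2.4]
opening: 0.28
finger_force: 59.7
```

Call:
apply_moves --pt "0 0 -0.015 0 0 0" --pt "0 0 -0.025 0 0 0" --pt "0 0 -0.03 0 0 0" --pt "0 0 -0.033 0 0 0" --pt "0 0 -0.035 0 0 0" --pt "0 0 -0.035 0 0 0"

```text
time: 41.4
eef_pos: [0.6005, -0.1667, 0.2105]
tcp_rot: [0.753, 0.655, -0.049, 0.043]
contact_force: [-1.2, 0.5, 1.2]
opening: 0.276
finger_force: 60.3
```

Call:
apply_moves --pt "0 0 0 0 0 0" --pt "0 0 0 0 0 0" --pt "0 0 0 0 0 0" --pt "0 0.003 0.02 0 0 0" --pt "0 0.01 0.07 0 0 0" --pt "0 0.02 0.12 0 0 0" --pt "0 0.07 0.13 0 0 0" --pt "0 0.1 0.13 0 0 0" --pt "0 0.1 0.13 0 0 0" --pt "0 0.1 0.13 0 0 0" --jaw 0.5

```text
time: 42.65
eef_pos: [0.6004, -0.087, 0.3141]
tcp_rot: [0.753, 0.655, -0.049, 0.044]
contact_force: [0.4, -0.2, -0.5]
opening: 0.501
finger_force: 0.0
```

```bash
python3 pots.py
```

```text
scene 0.81 835 [260.2 202.6] [245 186] [276 218] floor [ 0.5466 -0.3307] rack [ 0.6052 -0.1625]
scene 0.63 1391 [371.8 398.7] [352 378] [392 420] floor [0.5873 0.3742] rack [0.6404 0.446 ]
scene 0.59 943 [223.9 210.1] [206 193] [240 226] floor [ 0.6524 -0.3443] rack [ 0.6966 -0.1742]
top 0.82 368 [425.4 220.4] [407 206] [442 231] floor [ 0.6064 -0.2014] rack [ 0.5907 -0.1714]
top 0.72 780 [206.7 229.2] [191 214] [223 244] floor [0.5877 0.375 ] rack [0.5741 0.3421]
top 0.5 169 [433.4 166.3] [419 160] [446 185] floor [ 0.7506 -0.2259] rack [ 0.7192 -0.1932]
wrist 0.66 10925 [468.  302.7] [405 245] [530 364] floor [ 0.7398 -0.2724] rack [ 0.6946 -0.1759]
wrist 0.65 10396 [329.4 306.2] [274 246] [389 365] floor [ 0.5911 -0.2558] rack [ 0.5985 -0.1652]
scene casserole [(array([0.614, 0.186, 0.04 ]), 0.73)]
top casserole [(array([0.617, 0.198, 0.04 ]), 0.71)]
[ 0.60028239 -0.08706639  0.31340287]
```

Call:
apply_moves --pt "-0.002 0.07 0 0 0 0" --pt "-0.004 0.14 0 0 0 0" --pt "-0.006 0.21 0 0 0 0" --pt "-0.008 0.28 0 0 0 0" --pt "-0.01 0.35 0 0 0 0" --pt "-0.012 0.42 0 0 0 0" --pt "-0.014 0.49 0 0 0 0" --pt "-0.016 0.55 -0.04 0 0 0" --pt "-0.016 0.587 -0.1 0 0 0" --pt "-0.016 0.587 -0.16 0 0 0" --pt "-0.016 0.587 -0.17 0 0 0" --pt "-0.016 0.587 -0.17 0 0 0" --pt "-0.016 0.587 -0.17 0 0 0" --jaw 0.6

```text
time: 44.68
eef_pos: [0.5892, 0.3832, 0.1812]
tcp_rot: [0.753, 0.655, -0.046, 0.044]
contact_force: [-0.4, -0.6, -0.5]
opening: 0.598
finger_force: 0.0
```

```bash
python3 pot.py
```

```text
[0.5892 0.3832 0.1812] [-0.012 -0.127 -0.992] [ 0.138  0.982 -0.127]
0.9 13206 [313.  214.6] [248 149] [378 278] [0.5867 0.3761 0.04  ] [202. 199. 184.]
0.69 16657 [514.8  52.9] [433   0] [601 120] [0.7085 0.4533 0.04  ] [188. 107. 129.]
0.57 630 [  5.8 336. ] [  0 307] [ 15 365] [0.3566 0.3157 0.04  ] [90. 46. 14.]
0.55 17707 [96.5 55.4] [8 0] [180 125] [0.4838 0.4837 0.04  ] [193. 167.  50.]
```

Pot C is at (0.587, 0.375).

Call:
apply_moves --pt "-0.003 -0.004 -0.05 0 0 0" --pt "-0.003 -0.009 -0.1 0 0 0" --pt "-0.003 -0.011 -0.131 0 0 0" --pt "-0.003 -0.011 -0.131 0 0 0" --pt "-0.003 -0.011 -0.131 0 0 0"

```text
time: 45.4
eef_pos: [0.5865, 0.3747, 0.0752]
tcp_rot: [0.753, 0.655, -0.047, 0.044]
contact_force: [-0.5, -1.1, 0.2]
opening: 0.597
finger_force: 0.0
```

Call:
apply_moves --pt "0 0 0 0 0 0" --pt "0 0 0 0 0 0" --pt "0 0 0 0 0 0" --pt "0 0 0 0 0 0" --pt "0 0 0 0 0 0" --pt "0 0 0 0 0 0" --pt "0 0 0.04 0 0 0" --pt "0 0 0.04 0 0 0" --pt "0 0 0.04 0 0 0" --jaw 0

```text
time: 46.52
eef_pos: [0.584, 0.3737, 0.1026]
tcp_rot: [0.753, 0.655, -0.05, 0.043]
contact_force: [-0.3, -0.6, -4.6]
opening: 0.278
finger_force: 60.1
```

Call:
apply_moves --pt "0 0 0.05 0 0 0" --pt "0 0 0.11 0 0 0" --pt "0 0 0.17 0 0 0" --pt "0 0 0.22 0 0 0" --pt "-0.01 -0.05 0.22 0 0 0" --pt "-0.02 -0.11 0.22 0 0 0" --pt "-0.03 -0.17 0.22 0 0 0" --pt "-0.04 -0.23 0.22 0 0 0" --pt "-0.05 -0.29 0.22 0 0 0" --pt "-0.06 -0.35 0.22 0 0 0" --pt "-0.07 -0.41 0.22 0 0 0" --pt "-0.08 -0.47 0.22 0 0 0" --pt "-0.09 -0.53 0.22 0 0 0" --pt "-0.097 -0.59 0.22 0 0 0" --pt "-0.097 -0.64 0.22 0 0 0" --pt "-0.097 -0.66 0.21 0 0 0" --pt "-0.097 -0.66 0.165 0 0 0" --pt "-0.097 -0.66 0.165 0 0 0" --pt "-0.097 -0.66 0.165 0 0 0"

```text
time: 48.9
eef_pos: [0.5076, -0.1532, 0.2366]
tcp_rot: [0.752, 0.656, -0.049, 0.043]
contact_force: [0.2, -0.2, -4.1]
opening: 0.281
finger_force: 60.0
```

Call:
apply_moves --pt "0.001 -0.001 -0.015 0 0 0" --pt "0.001 -0.001 -0.025 0 0 0" --pt "0.001 -0.001 -0.03 0 0 0" --pt "0.001 -0.001 -0.034 0 0 0" --pt "0.001 -0.001 -0.036 0 0 0" --pt "0.001 -0.001 -0.036 0 0 0"

```text
time: 49.65
eef_pos: [0.5085, -0.1547, 0.2101]
tcp_rot: [0.753, 0.655, -0.049, 0.043]
contact_force: [-4.3, 2.8, 4.7]
opening: 0.279
finger_force: 61.2
```

Call:
apply_moves --pt "0 0 0 0 0 0" --pt "0 0 0 0 0 0" --pt "0 0 0 0 0 0" --pt "0 0.003 0.02 0 0 0" --pt "0 0.01 0.07 0 0 0" --pt "0 0.02 0.12 0 0 0" --pt "0.05 0.07 0.13 0 0 0" --pt "0.12 0.1 0.13 0 0 0" --pt "0.12 0.1 0.13 0 0 0" --pt "0.12 0.1 0.13 0 0 0" --pt "0.12 0.1 0.13 0 0 0" --jaw 0.5

```text
time: 51.02
eef_pos: [0.6037, -0.0751, 0.3129]
tcp_rot: [0.753, 0.655, -0.049, 0.044]
contact_force: [0.2, -0.3, 0.1]
opening: 0.501
finger_force: 0.0
```

```bash
python3 pots.py
python3 - <<'E'
from h import *
s=ctrl.get_state();C=cam('wrist')
im=ctrl.read_camera('wrist')
# rack rear/front + upright check: knob tops predicted for each pot
for d in ctrl.silhouettes('door_handle','wrist')+ctrl.silhouettes('rack','wrist'):
    px=np.argwhere(d['pixels'])[:,::-1];print(round(d['p'],2),len(px),px.mean(0).round(),px.min(0),px.max(0))
E
```

```text
scene 0.96 958 [224. 210.] [206 192] [240 226] floor [ 0.652  -0.3448] rack [ 0.6962 -0.1746]
scene 0.88 819 [296.3 195.5] [280 179] [312 211] floor [ 0.4388 -0.3148] rack [ 0.5122 -0.1487]
scene 0.59 821 [251.7 196.8] [235 180] [267 213] floor [ 0.5587 -0.3668] rack [ 0.6157 -0.1937]
top 0.9 632 [426.2 257.7] [409 239] [439 273] floor [ 0.5083 -0.2013] rack [ 0.5034 -0.1713]
top 0.89 751 [440.2 210.2] [427 192] [453 227] floor [ 0.6332 -0.241 ] rack [ 0.6147 -0.2067]
top 0.77 361 [438.  175.3] [420 161] [447 192] floor [ 0.7264 -0.2377] rack [ 0.6977 -0.2037]
wrist 0.89 9036 [466.3 314. ] [402 262] [523 374] floor [ 0.7419 -0.2741] rack [ 0.6971 -0.1724]
wrist 0.88 6996 [187.7 309. ] [138 262] [255 370] floor [ 0.4424 -0.2248] rack [ 0.5037 -0.1406]
wrist 0.63 7958 [342.8 352.2] [298 292] [386 409] floor [ 0.6023 -0.3065] rack [ 0.607  -0.1934]
scene casserole [(array([0.614, 0.183, 0.04 ]), 0.77)]
top casserole [(array([0.625, 0.196, 0.04 ]), 0.89)]
[ 0.60411745 -0.07482038  0.31213311]
0.92 48793 [334. 194.] [135  61] [534 309]
0.95 11932 [322. 295.] [130 232] [530 440]
```

All three pots are on the rack. The middle one has been nudged inward, probably by the announced knock, but its outline is still that of an upright pot. Next I'll grip the handle and close the door.

Call:
apply_moves --pt "0.02 0.04 0 0.165 -0.022 0" --pt "0.037 0.085 0 0.165 -0.022 0" --pt "0.037 0.085 0 0.165 -0.022 0" --jaw 0.4

```text
time: 51.95
eef_pos: [0.6343, -0.0049, 0.3117]
tcp_rot: [0.753, 0.658, 0.0, -0.0]
contact_force: [0.3, -0.7, -0.1]
opening: 0.398
finger_force: 0.0
```

Call:
apply_moves --pt "0 0 0 0 0 -1" --pt "0 0 0 0 0 -1" --pt "0 0 0 0 0 -1" --pt "0 0 0 0 0 -1" --pt "0 0 0 0 0 -1"

```text
time: 52.58
eef_pos: [0.6337, -0.0072, 0.3118]
tcp_rot: [0.948, 0.318, -0.0, 0.0]
contact_force: [-0.4, 0.2, 0.3]
opening: 0.401
finger_force: 0.0
```

Call:
apply_moves --pt "0 0 0 0 0 -1" --pt "0 0 0 0 0 -1" --pt "0 0 -0.05 0 0 -1" --pt "0 0 -0.1 0 0 -1" --pt "0 0 -0.15 0 0 -1" --pt "0 0 -0.15 0 0 -1" --pt "0 0 -0.15 0 0 -1"

```text
time: 53.45
eef_pos: [0.6348, -0.007, 0.1938]
tcp_rot: [0.998, -0.068, 0.001, 0.0]
contact_force: [0.1, -0.2, -0.7]
opening: 0.401
finger_force: 0.0
```

Run:
```python
from h import *
s=ctrl.get_state();M=R.from_quat(s['tcp_rot']).as_matrix();print(s['eef_pos'].round(4),M[:,2].round(3),M[:,0].round(3))
C=cam('wrist');im=ctrl.read_camera('wrist')
p=proj(C,[[.6335,-.0072,.04],[.70,-.0162,.04]]);print(p.round(1))
g=cv2.cvtColor(im,cv2.COLOR_RGB2GRAY)
for q in p:
    r,c=int(q[1]),int(q[0]);print(r,c-40,g[r,c-40:c+41:2].tolist())
```

```text
[ 0.6348 -0.007   0.1938] [ 0.002 -0.001 -1.   ] [ 0.991 -0.136  0.002]
[[317.  227.7]
 [316.7 123.3]]
227 276 [173, 174, 173, 173, 172, 174, 171, 174, 175, 176, 182, 183, 179, 181, 183, 183, 188, 217, 234, 240, 226, 222, 198, 165, 139, 163, 179, 180, 185, 184, 185, 185, 185, 184, 187, 190, 189, 190, 190, 170, 125]
123 276 [177, 183, 184, 177, 181, 179, 180, 183, 178, 175, 178, 177, 175, 175, 169, 169, 206, 225, 237, 238, 228, 217, 195, 168, 142, 159, 183, 187, 187, 187, 189, 188, 184, 189, 191, 195, 196, 195, 198, 199, 175]
```

The bar is centred under the gripper (column 316).

Call:
apply_moves --pt "0 0 -0.06 0 0 0" --pt "0 0 -0.12 0 0 0" --pt "0 0 -0.17 0 0 0" --pt "0 0 -0.191 0 0 0" --pt "0 0 -0.191 0 0 0" --pt "0 0 -0.191 0 0 0"

```text
time: 54.25
eef_pos: [0.636, -0.007, 0.0419]
tcp_rot: [0.998, -0.069, 0.002, 0.0]
contact_force: [0.5, -0.7, 0.0]
opening: 0.397
finger_force: 0.0
```

Call:
apply_moves --pt "0 0 0 0 0 0" --pt "0 0 0 0 0 0" --pt "0 0 0 0 0 0" --pt "0 0 0 0 0 0" --pt "0 0 0 0 0 0" --jaw 0 --squeeze 30

```text
time: 54.88
eef_pos: [0.6353, -0.0074, 0.0413]
tcp_rot: [0.998, -0.069, 0.002, 0.001]
contact_force: [-1.8, -2.4, 5.8]
opening: 0.129
finger_force: 29.5
```

Run:
```python
import math,numpy as np
from h import *
print(ctrl.get_state()['eef_pos'])
f=lambda t:np.array([math.sin(.135)*(.045*math.cos(t)+.205*math.sin(t)),math.cos(.135)*(.045*math.cos(t)+.205*math.sin(t)),.205*math.cos(t)-.045*math.sin(t)])
T=np.linspace(1.52,0,33)
print([[float(round(v,3)) for v in (f(t)-f(1.52))/.8] for t in T[1:]])
```

```text
[ 0.63525994 -0.00736253  0.04130513]
[[0.0, 0.002, 0.012], [0.0, 0.003, 0.025], [0.0, 0.003, 0.037], [0.0, 0.003, 0.05], [0.0, 0.003, 0.062], [0.0, 0.002, 0.074], [-0.0, -0.0, 0.087], [-0.0, -0.002, 0.099], [-0.001, -0.005, 0.111], [-0.001, -0.009, 0.123], [-0.002, -0.013, 0.135], [-0.002, -0.017, 0.146], [-0.003, -0.023, 0.158], [-0.004, -0.028, 0.169], [-0.005, -0.034, 0.18], [-0.006, -0.041, 0.19], [-0.007, -0.048, 0.2], [-0.008, -0.056, 0.21], [-0.009, -0.064, 0.22], [-0.01, -0.072, 0.229], [-0.011, -0.081, 0.237], [-0.012, -0.091, 0.245], [-0.014, -0.1, 0.253], [-0.015, -0.11, 0.26], [-0.016, -0.121, 0.267], [-0.018, -0.132, 0.273], [-0.019, -0.143, 0.279], [-0.021, -0.154, 0.284], [-0.022, -0.165, 0.289], [-0.024, -0.177, 0.293], [-0.026, -0.189, 0.296], [-0.027, -0.201, 0.299]]
```

Call:
apply_moves --pt "0 0.002 0.012 0 0 0" --pt "0 0.003 0.025 0 0 0" --pt "0 0.003 0.037 0 0 0" --pt "0 0.003 0.05 0 0 0" --pt "0 0.003 0.062 0 0 0" --pt "0 0.002 0.074 0 0 0" --pt "0 0 0.087 0 0 0" --pt "0 -0.002 0.099 0 0 0" --pt "-0.001 -0.005 0.111 0 0 0" --pt "-0.001 -0.009 0.123 0 0 0" --pt "-0.002 -0.013 0.135 0 0 0" --pt "-0.002 -0.017 0.146 0 0 0" --pt "-0.003 -0.023 0.158 0 0 0" --pt "-0.004 -0.028 0.169 0 0 0" --pt "-0.005 -0.034 0.18 0 0 0" --pt "-0.006 -0.041 0.19 0 0 0" --pt "-0.006 -0.041 0.19 0 0 0"

```text
time: 57.0
eef_pos: [0.6311, -0.0374, 0.193]
tcp_rot: [0.998, -0.069, 0.003, -0.003]
contact_force: [3.8, 4.6, 2.2]
opening: 0.126
finger_force: 29.7
```

```bash
python3 pots.py | grep -v casserole
```

```text
scene 0.95 453 [242.  186.8] [230 172] [254 201] floor [ 0.5667 -0.4251] rack [ 0.6226 -0.244 ]
scene 0.74 855 [219.9 197.2] [203 180] [235 213] floor [ 0.6427 -0.4066] rack [ 0.6882 -0.228 ]
scene 0.69 560 [293.3 183.5] [281 167] [304 198] floor [ 0.4221 -0.3725] rack [ 0.4978 -0.1985]
top 0.83 657 [438.  257.9] [425 241] [449 276] floor [ 0.5074 -0.232 ] rack [ 0.5026 -0.1987]
top 0.65 680 [446.6 179.2] [434 161] [458 197] floor [ 0.7158 -0.26  ] rack [ 0.6882 -0.2236]
top 0.51 249 [448.  212.9] [442 198] [454 227] floor [ 0.6258 -0.2614] rack [ 0.6081 -0.2248]
wrist 0.51 106 [636.  456.3] [630 446] [639 464] floor [ 0.4032 -0.2657] rack [ 0.5492 -0.1591]
[ 0.6310647  -0.0373786   0.19295571]
```

Going well; on to the second half of the arc.

Call:
apply_moves --pt "-0.001 -0.007 0.01 0 0 0" --pt "-0.002 -0.015 0.02 0 0 0" --pt "-0.003 -0.023 0.03 0 0 0" --pt "-0.004 -0.031 0.039 0 0 0" --pt "-0.005 -0.04 0.047 0 0 0" --pt "-0.006 -0.05 0.055 0 0 0" --pt "-0.008 -0.059 0.063 0 0 0" --pt "-0.009 -0.069 0.07 0 0 0" --pt "-0.01 -0.08 0.077 0 0 0" --pt "-0.012 -0.091 0.083 0 0 0" --pt "-0.013 -0.102 0.089 0 0 0" --pt "-0.015 -0.113 0.094 0 0 0" --pt "-0.016 -0.124 0.099 0 0 0" --pt "-0.018 -0.136 0.103 0 0 0" --pt "-0.02 -0.148 0.106 0 0 0" --pt "-0.021 -0.16 0.109 0 0 0" --pt "-0.021 -0.165 0.11 0 0 0" --pt "-0.021 -0.165 0.11 0 0 0"

```text
time: 59.65
eef_pos: [0.6136, -0.1681, 0.285]
tcp_rot: [0.998, -0.069, 0.003, -0.003]
contact_force: [-2.8, 8.6, 14.2]
opening: 0.123
finger_force: 32.1
```

Call:
apply_moves --pt "-0.001 -0.006 -0.004 0 0 0" --pt "-0.001 -0.01 -0.005 0 0 0" --pt "-0.001 -0.01 -0.005 0 0 0" --pt "-0.001 -0.01 -0.005 0 0 0"

```text
time: 60.15
eef_pos: [0.6136, -0.1685, 0.2848]
tcp_rot: [0.998, -0.068, 0.003, -0.011]
contact_force: [-7.5, 28.5, 26.6]
opening: 0.124
finger_force: 33.6
```

The door is at its stop: 28 N and no further movement. Releasing.

Call:
apply_moves --pt "0 0.012 0 0 0 0" --pt "0 0.012 0 0 0 0" --pt "0 0.012 0 0 0 0"

```text
time: 60.52
eef_pos: [0.6138, -0.1668, 0.2846]
tcp_rot: [0.998, -0.068, 0.005, -0.002]
contact_force: [-5.2, 9.3, 22.5]
opening: 0.124
finger_force: 32.8
```

Call:
apply_moves --pt "0 0 0 0 0 0" --pt "0 0 0 0 0 0" --pt "0 0 0 0 0 0" --pt "0 0 0.03 0 0 0" --pt "0 0 0.08 0 0 0" --pt "0 0 0.13 0 0 0" --pt "0 0 0.15 0 0 0" --pt "0 0 0.15 0 0 0" --pt "0 0 0.15 0 0 0" --jaw 0.35

```text
time: 61.65
eef_pos: [0.611, -0.1697, 0.3923]
tcp_rot: [0.998, -0.069, -0.002, -0.001]
contact_force: [0.2, -0.1, -0.3]
opening: 0.349
finger_force: 0.0
```

Run:
```python
from h import *
s=ctrl.get_state();print(s['eef_pos'])
C=cam('wrist');im=ctrl.read_camera('wrist');g=cv2.cvtColor(im,cv2.COLOR_RGB2GRAY)
w3=cv2.cvtColor(cv2.imread('pics/w3.png'),cv2.COLOR_BGR2GRAY)
for n,i in(('now',g),('before',w3)): print(n,[i[r,290:410:4].tolist() for r in(150,)])
p=proj(C,[[.6136,-.168,.28],[.4035,-.128,.203]]);print(p)
for d in ctrl.boxes_of('stick_knob','wrist'): print(d['p'],np.array(d['xy'])*[640,480])
for c in ('scene','top'):
    ctrl.read_camera(c)
    for n in('stick_knob','door_handle'):
        print(c,n,[(np.round(np.array(d['xy'])*[640,480]),round(d['p'],2)) for d in ctrl.boxes_of(n,c)][:2])
```

```text
[ 0.61101183 -0.16968115  0.39226469]
now [[146, 141, 137, 167, 185, 161, 138, 108, 133, 137, 134, 126, 137, 135, 129, 135, 26, 33, 20, 11, 32, 26, 15, 17, 18, 13, 123, 126, 128, 127]]
before [[141, 141, 142, 142, 167, 185, 161, 138, 104, 134, 132, 133, 136, 131, 132, 123, 26, 32, 25, 11, 26, 19, 27, 21, 8, 10, 123, 127, 128, 128]]
[[313.17622493 238.98115769]
 [302.47615714 444.97367606]]
0.67 [314.624 440.304]
scene stick_knob [(array([333., 171.]), 0.75)]
scene door_handle [(array([251., 196.]), 0.88), (array([334., 173.]), 0.36)]
top stick_knob []
top door_handle [(array([444., 162.]), 0.56)]
```

The door reads shut (handle at scene (251,196), as at the start). Now the stick: with closed jaws I'll push from its left side.

Call:
apply_moves --pt "-0.05 0.02 0.01 0 0 1" --pt "-0.12 0.04 0.01 0 0 1" --pt "-0.19 0.05 0.01 0 0 1" --pt "-0.209 0.05 0.01 0 0 1" --pt "-0.209 0.05 0.01 0 0 1" --pt "-0.209 0.05 0.01 0 0 1" --jaw 0

```text
time: 62.8
eef_pos: [0.4449, -0.13, 0.4033]
tcp_rot: [0.948, 0.317, 0.0, 0.0]
contact_force: [0.3, 0.3, 0.9]
opening: 0.005
finger_force: 0.0
```

Call:
apply_moves --pt "0 0 0 0 0 1" --pt "0 0 0 0 0 1" --pt "0 0 0 0 0 1" --pt "0 0 0 0 0 1" --pt "0 0 0 0 0 1" --pt "0 0 0 0 0 1"

```text
time: 63.55
eef_pos: [0.4448, -0.1299, 0.4029]
tcp_rot: [0.755, 0.656, -0.0, -0.0]
contact_force: [-0.6, -0.4, -0.0]
opening: 0.004
finger_force: 0.0
```

Run:
```python
from h import *
s=ctrl.get_state();M=R.from_quat(s['tcp_rot']).as_matrix();print(s['eef_pos'].round(4),M[:,2].round(3),M[:,0].round(3),s['opening'])
C=cam('wrist');im=ctrl.read_camera('wrist')
print(proj(C,[[.4035,-.128,.203]]))
for d in ctrl.silhouettes('stick_knob','wrist'):
    px=np.argwhere(d['pixels'])[:,::-1];top=px[px[:,1]<px[:,1].min()+34].mean(0);print(round(d['p'],2),px.min(0),px.max(0),top,onz(C,top,.203))
```

```text
[ 0.4448 -0.1299  0.4029] [-0.001  0.    -1.   ] [0.14 0.99 0.  ] 0.003993592700432612
[[263.11533746 215.4250521 ]]
0.98 [248 202] [281 292] [263.87041284 218.16857798] [ 0.40369394 -0.13022394  0.203     ]
```

Call:
apply_moves --pt "0 -0.004 -0.07 0 0 0" --pt "0 -0.004 -0.14 0 0 0" --pt "0 -0.004 -0.2 0 0 0" --pt "0 -0.004 -0.26 0 0 0" --pt "0 -0.004 -0.26 0 0 0" --pt "-0.01 -0.004 -0.26 0 0 0" --pt "-0.02 -0.004 -0.26 0 0 0" --pt "-0.03 -0.003 -0.26 0 0 0" --pt "-0.04 -0.002 -0.26 0 0 0" --pt "-0.045 -0.002 -0.26 0 0 0" --pt "-0.045 -0.002 -0.26 0 0 0"

```text
time: 65.03
eef_pos: [0.4084, -0.1316, 0.1955]
tcp_rot: [0.754, 0.657, 0.0, 0.001]
contact_force: [1.5, 0.2, 0.0]
opening: 0.002
finger_force: 1.0
```

Call:
apply_moves --pt "-0.004 0 0 0 0 0" --pt "-0.008 0 0 0 0 0" --pt "-0.008 0 0 0 0 0" --pt "-0.008 0 0 0 0 0"

```text
time: 65.53
eef_pos: [0.4043, -0.1318, 0.1964]
tcp_rot: [0.754, 0.656, 0.003, 0.003]
contact_force: [8.9, 0.6, 0.6]
opening: -0.001
finger_force: 4.3
```

At the stop (8.9 N). Holding it for 2.5 s.

Call:
apply_moves --pt "0 0 0 0 0 0" --pt "0 0 0 0 0 0" --pt "0 0 0 0 0 0" --pt "0 0 0 0 0 0" --pt "0 0 0 0 0 0" --pt "0 0 0 0 0 0" --pt "0 0 0 0 0 0" --pt "0 0 0 0 0 0" --pt "0 0 0 0 0 0" --pt "0 0 0 0 0 0" --pt "0 0 0 0 0 0" --pt "0 0 0 0 0 0" --pt "0 0 0 0 0 0" --pt "0 0 0 0 0 0" --pt "0 0 0 0 0 0" --pt "0 0 0 0 0 0" --pt "0 0 0 0 0 0" --pt "0 0 0 0 0 0" --pt "0 0 0 0 0 0" --pt "0 0 0 0 0 0"

```text
time: 68.03
eef_pos: [0.4043, -0.1318, 0.1964]
tcp_rot: [0.754, 0.656, 0.003, 0.003]
contact_force: [9.5, 1.1, -0.4]
opening: -0.001
finger_force: 4.3
```

Call:
apply_moves --pt "0.02 0 0 0 0 0" --pt "0.04 0 0 0 0 0" --pt "0.055 0 0 0 0 0" --pt "0.055 0 0 0 0 0" --pt "0.055 0 0.07 0 0 0" --pt "0.055 0 0.14 0 0 0" --pt "0.055 0.05 0.2 0 0 0" --pt "0.055 0.1 0.25 0 0 0" --pt "0.055 0.1 0.25 0 0 0" --pt "0.055 0.1 0.25 0 0 0"

```text
time: 69.28
eef_pos: [0.4453, -0.0515, 0.394]
tcp_rot: [0.754, 0.657, -0.001, -0.001]
contact_force: [0.6, -0.4, -1.1]
opening: 0.001
finger_force: 0.0
```

```bash
python3 pots.py
python3 - <<'E'
from h import *
for c in ('scene','top'):
    ctrl.read_camera(c)
    for n in('stick_knob','door_handle','mug','oil_bottle','pepper_mill'):
        print(c,n,[(np.round(np.array(d['xy'])*[640,480]),round(d['p'],2)) for d in ctrl.boxes_of(n,c)][:2])
E
```

```text
scene 0.64 1 [244. 173.] [244 173] [244 173] floor [ 0.5358 -0.4889] rack [ 0.5959 -0.2991]
wrist 0.67 718 [588.8 397.8] [539 393] [638 401] floor [ 0.7607 -0.3896] rack [ 0.6728 -0.2715]
wrist 0.65 112 [518.1 398.3] [506 396] [529 401] floor [ 0.6681 -0.3776] rack [ 0.6069 -0.263 ]
scene casserole [(array([0.611, 0.185, 0.04 ]), 0.73), (array([ 0.291, -0.364,  0.04 ]), 0.56)]
top casserole [(array([0.616, 0.198, 0.04 ]), 0.82)]
[ 0.44582599 -0.05180792  0.39444972]
scene stick_knob [(array([334., 169.]), 0.59)]
scene door_handle [(array([251., 197.]), 0.9)]
scene mug [(array([233., 325.]), 0.8), (array([254., 193.]), 0.7)]
scene oil_bottle [(array([297., 387.]), 0.95)]
scene pepper_mill [(array([487., 374.]), 0.88)]
top stick_knob []
top door_handle [(array([441., 204.]), 0.66)]
top mug [(array([318., 151.]), 0.65)]
top oil_bottle [(array([223., 171.]), 0.61)]
top pepper_mill [(array([516., 232.]), 0.72), (array([183., 324.]), 0.56)]
```

```bash
python3 -c "
from plant import ctrl
print(ctrl.sign_off())"
```

```text
the job is handed in; nothing more can be done
None
```

I handed the job in at about 69 s with every step done in the order asked: oven stopped, casserole on the trivet, three white pots on the rack, door shut, next batch started. With the door shut I could only see slivers of the pots, so their standing upright rests on the last clear view, taken halfway through closing.

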